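# Portion walnuts through the slide-gate dispenser

### The arm

A 6-joint arm with a two-finger parallel gripper is mounted at the origin on the work surface. World frame = base frame: x ahead of the robot, y to its left, z up, the work surface at z = 0. Lengths are in m, angles in rad, forces in N, time in s.
With the tool pointing down it reaches from about 0.425 to 1.125 m from the base axis. Payload 14.9 kg.
Tool frame: the origin (TCP) lies midway between the tips of the shut fingers; the grasp point (between the pads) lies 19 mm behind it; z points along the fingers, y is the direction in which the jaws open and shut (so a half turn about z gives the same grasp; the last joint's range is limited). The gripper opens to 91 mm and grips with 3 to 60 N. Pads are 32 mm wide; open, the fingers measure 118 mm over their backs; the gripper's body (76 mm by 178 mm) begins 60 mm behind the grasp point.
Start: joints at [1.189, 0.379, 1.734, -0, 1.028, -0.033], TCP at [0.239, 0.658, 0.214] pointing down, gripper open.
Joint ranges: [-2.77, 2.77], [-0.74, 2.19], [0, 2.66], [-1.06, 4.2], [0.31, 2.87], [-3.08, 3.08]. Speed limits (rad/s): [1.89, 1.89, 2.39, 3.14, 3.14, 3.14].

### API

Orientations are given as [roll, pitch, yaw] about the fixed x, y, z axes, in that order (R = Rz(yaw) Ry(pitch) Rx(roll)).
In Python, from station import r gives the robot as it stands.
- The arm moves only by the shell command python3 -m jog 'ROWS' [FORCE]. ROWS is JSON, a list that holds one entry, the list of rows, each a list of 5 numbers: the shift along the tool's x, y, z in m, then the turn about the tool's z in rad, then the closure, from 0 (fully open) to 1 (shut). A call has 1 to 10 rows; each row is the pose to reach, as a shift and turn from the pose measured when the call began, along the tool's axes at that moment; what a row does not reach only later rows make up. A row lasts 1/12 s, in which the tool goes at most 41.7 mm and 7.16 degrees, less where a joint would pass 70% of its speed; a pose out of reach is approached as far as the arm can. A call with a gripper value outside its range is refused whole. The fingers move at their own pace and stop on an object; FORCE is the grip in N (left out, the last holds). Time passes only in rows, so rows that repeat a pose let the fingers close. It gives the time, the measured TCP pose, the force and the opening at its end, in the units of the state.
- r.observe(): the state, without advancing time (a new reading comes with each control period).
- r.snapshot(name): name is "scene" or "top" or "wrist"; returns a dict with "color" (420x560x3 uint8, red, green, blue), "intrinsics" (3x3 intrinsics, pixels), "origin" and "attitude" of the camera in the world; the wrist camera has in their place "mount" (4x4, takes a point from camera to tool coordinates, whose origin is the TCP and whose axes are the flange's). Camera axes: x right, y down, z forward; pixel columns grow to the right and rows downward; lengths in m; the calibration is good to about 2 mm. A picture is of the moment at which its call begins: read the wrist's pose just before it. There is no depth.
- r.close_job(): hands the job in, once; it reports no verdict.
The state is a dict: "t": time; "joints": joint angles; "joint_velocities": joint speeds; "joint_efforts": joint torques, N m; "ee_pos": TCP position; "ee_rot": TCP orientation; "wrist_force": force on the tool from outside, world axes, zero at the start; "torque": the same for the moment, N m; "finger_gap": finger opening in m.
Only numpy, scipy, OpenCV 4.12 (cv2) and the standard library are available. Lean on these libraries where they do the work, as an engineer would, in place of code of your own. Each camera call takes 0.05 s, during which the arm holds its last target.

### The job

Pick up the small aluminium tray by its wooden bridge handle, tip all four walnuts over its open end into the hopper of the dispenser while the gate is shut, and set the empty tray back down on the counter. Then pull the gate's wooden handle out along its rail until the spring ball of the catch clicks into the notch in the gate, so that the walnuts drop into the tub below, and hold it there: the gate springs shut if let go, so the program finishes while holding the handle at the notch. Leave the honey jar, the tin and the bowl alone.

Things in the scene. Friction and masses are not known exactly. Their poses are not given: they have to be found in the camera images.
- dispenser: Fixed steel portion dispenser; origin on the counter under the hopper's centre, z up. Four 10 mm corner posts at 69 mm either way in x and y, 150 mm tall. Under the hopper a fixed open white tub, 126 mm square, rim 58 mm high. The gate's rail runs from the hopper along the dispenser's own -y, to 318 mm from the origin, 84 mm high at most.
- mouth (a point): Centre of the hopper's open mouth, at rim height (150 mm above the counter). The hopper is square, 132 mm outside, 124 mm inside; it narrows inside to a 75 mm square throat at 86 mm height, closed below by the sliding gate plate (top 82 mm high). Axes as the dispenser.
- gate (a joint): Slide gate: 0 m shut, grows as it is pulled out along the dispenser's -y, end stop at 0.105. A return spring pulls it shut with about 8 N when shut and 10 N at the notch; friction about 1 N more. The notch meets the ball somewhere between 0.072 and 0.090, depending on where the catch is clamped.
- handle (a point): Grip point of the gate's wooden handle, a square upright post 22 x 22 mm, 84 to 150 mm above the counter; this point is on its axis, 125 mm up. With the gate shut it is 130 mm from the dispenser's origin along -y, with 53 mm free between post and hopper. Moves with the gate; axes as the dispenser.
- notch (a point): Middle of the 13 mm wide notch in the gate's +x edge, 78 mm above the counter. Moves with the gate; axes as the dispenser. The ball sits in the notch when this point and catch_line agree along the rail (dispenser y), to within 2.5 mm.
- catch_line (a point): Ball catch: aluminium block 36 x 28 x 26 mm, top 94 mm high, clamped at the rail's +x side, 157 to 175 mm along -y from the dispenser's origin; its sprung 16 mm steel ball presses on the gate's edge. This point: ball's centre line, at that edge. As the ball drops in, the pull eases by some 2 to 4 N; pulling past the notch takes some 3 to 4 N more than the spring alone.
- spout (a point): Middle of the tray's open end, on the floor's upper edge: from the handle's middle 90 mm along the tray's -y and 92 mm down. Tray: aluminium, 90 mm (x) by 140 mm (y), floor 4 mm thick, walls 28 mm high on the other three sides, no lip at this end. Axes are the tray's.
- tray_grip (a point): Middle of the wooden bridge handle of the loose tray (0.2 to 0.33 kg), 96 mm above the tray's underside: a bar along the tray's x, 90 mm long, 12 mm thick (tray y), 28 mm tall, over the tray on a strap at each end. It lies 20 mm from the tray's middle towards its closed (+y) end. Axes are the tray's; z is up when the tray is level.
- nut0 (a point): Centre of a loose walnut, 31 mm across and 30 mm tall, 16 g, starting on the tray; it stands on a small flat and rolls or slides off at a tray tilt of some 25 to 44 degrees.
- nut1 (a point): Centre of a loose walnut, 31 mm across and 30 mm tall, 16 g, starting on the tray; it stands on a small flat and rolls or slides off at a tray tilt of some 25 to 44 degrees.
- nut2 (a point): Centre of a loose walnut, 31 mm across and 30 mm tall, 16 g, starting on the tray; it stands on a small flat and rolls or slides off at a tray tilt of some 25 to 44 degrees.
- nut3 (a point): Centre of a loose walnut, 31 mm across and 30 mm tall, 16 g, starting on the tray; it stands on a small flat and rolls or slides off at a tray tilt of some 25 to 44 degrees.
- honey_jar: Bystander: honey jar, 68 mm across, 95 mm tall; origin under its centre.
- tin: Bystander: round brass-coloured tin, 100 mm across, 56 mm tall; origin under its centre.
- bowl: Bystander: copper bowl, 100 mm across, 40 mm tall; origin under its centre.
Mind the look-alikes: they are no part of the job. Leave any white look-alike of the part that bears nut2 alone.

How it is judged:
By the outcome, as a careful person would: the job done as asked, in the order asked, and still so for the second after the job is handed in, while the arm keeps its last pose, push and grip.
It also fails if it takes over 72 s, if anything falls off the work surface, if the arm or the gripper's body presses on something with over 40 N, if the wrist force passes 120 N, or if a joint passes its speed limit or range.

## Working session

There is one attempt and no reset: what is moved stays moved. The work goes in short steps, Python scripts to look and compute and a shell command to move; the robot and the scene stay as the last step left them, time stands still between calls to the robot, and variables do not carry over. Pictures are saved under pics/ and viewed, and the job is handed in when it is done.

I'll start with the state and the two fixed cameras.

```bash
ls; mkdir -p pics; python3 - <<'E'
from station import r
import cv2,numpy as np
s=r.observe()
print({k:np.round(v,3).tolist() for k,v in s.items()})
for n in ("scene","top","wrist"):
    d=r.snapshot(n)
    cv2.imwrite(f"pics/{n}0.png",d["color"][:,:,::-1])
    print(n,{k:np.round(v,4).tolist() for k,v in d.items() if k!="color"})
E
```

```text
pics
{'t': 0.0, 'joints': [1.189, 0.379, 1.735, -0.0, 1.028, -0.033], 'joint_velocities': [0.0, -0.001, -0.001, -0.0, 0.001, 0.0], 'joint_efforts': [0.002, -76.374, -43.438, 0.065, 0.042, -0.0], 'ee_pos': [0.239, 0.657, 0.213], 'ee_rot': [-3.14, -0.0, 2.793], 'wrist_force': [0.48, 0.343, 0.391], 'torque': [0.023, -0.059, 0.012], 'finger_gap': 0.091}
scene {'intrinsics': [[411.4767, 0.0, 285.5515], [0.0, 411.4767, 201.5001], [0.0, 0.0, 1.0]], 'origin': [1.1832, 0.7272, 0.8746], 'attitude': [-2.265, 0.0183, 2.3796]}
top {'intrinsics': [[453.4133, 0.0, 278.8424], [0.0, 453.4133, 211.2699], [0.0, 0.0, 1.0]], 'origin': [0.5071, 0.0851, 1.1058], 'attitude': [-3.1167, -0.0181, -1.5448]}
wrist {'intrinsics': [[360.7589, 0.0, 279.2967], [0.0, 360.7589, 207.4278], [0.0, 0.0, 1.0]], 'mount': [[-0.0016, -0.9601, -0.2795, 0.0782], [1.0, -0.0016, -0.0004, -0.0001], [-0.0, -0.2795, 0.9601, -0.1707], [0.0, 0.0, 0.0, 1.0]]}
```

View pics/scene0.png

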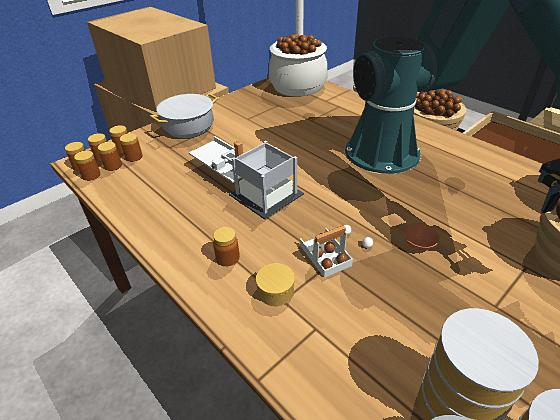

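View pics/top0.png

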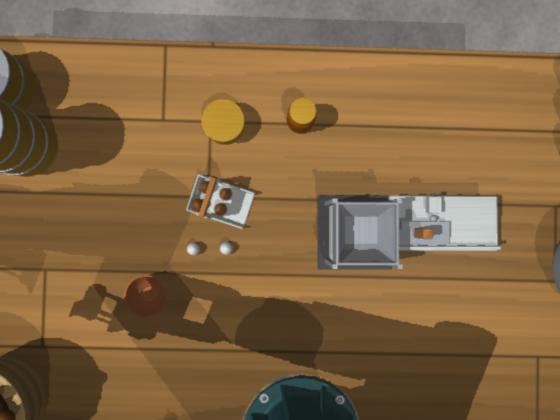

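View pics/wrist0.png

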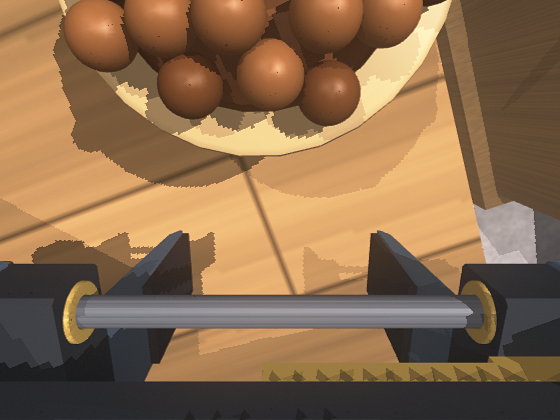

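```bash
cat > h.py <<'E'
import numpy as np,cv2
from scipy.spatial.transform import Rotation as R
from station import r
def cam(d,obs=None):
    if "mount" in d:
        T=np.eye(4);T[:3,:3]=R.from_euler('xyz',obs['ee_rot']).as_matrix();T[:3,3]=obs['ee_pos']
        M=T@np.array(d['mount']);return d['intrinsics'],M[:3,:3],M[:3,3]
    return d['intrinsics'],R.from_euler('xyz',d['attitude']).as_matrix(),np.array(d['origin'])
def unproj(c,uv,z):
    K,A,o=c;v=A@np.linalg.inv(K)@np.array([uv[0],uv[1],1.]);return o+v*(z-o[2])/v[2]
def proj(c,p):
    K,A,o=c;q=np.array(K)@(A.T@(np.array(p)-o));return q[:2]/q[2]
def snap(n,f):
    obs=r.observe();d=r.snapshot(n);cv2.imwrite(f"pics/{f}.png",d["color"][:,:,::-1])
    c=cam(d,obs);np.savez(f"pics/{f}.npz",K=c[0],A=c[1],o=c[2]);return d["color"][:,:,::-1],c
def load(f):
    z=np.load(f"pics/{f}.npz");return z['K'],z['A'],z['o']
def crop(f,x0,y0,x1,y1,s,g):
    im=cv2.imread(f"pics/{f}.png")[y0:y1,x0:x1];cv2.imwrite(f"pics/{g}.png",cv2.resize(im,None,fx=s,fy=s,interpolation=cv2.INTER_CUBIC))
E
python3 - <<'E'
from h import *
snap("top","top0");snap("scene","scene0")
crop("top0",180,160,270,260,6,"t_tray");crop("top0",310,185,510,280,4,"t_disp");crop("scene0",180,120,320,220,5,"s_disp");crop("scene0",290,210,390,290,6,"s_tray")
c=load("top0")
print(unproj(c,(278,210),0),proj(c,[0.5,0,0]),proj(c,[.5,.2,0]))
E
```

```text
[0.53812836 0.06790032 0.        ] [305.40125917 226.34749627] [223.3210797  224.22294197]
```

View pics/t_tray.png

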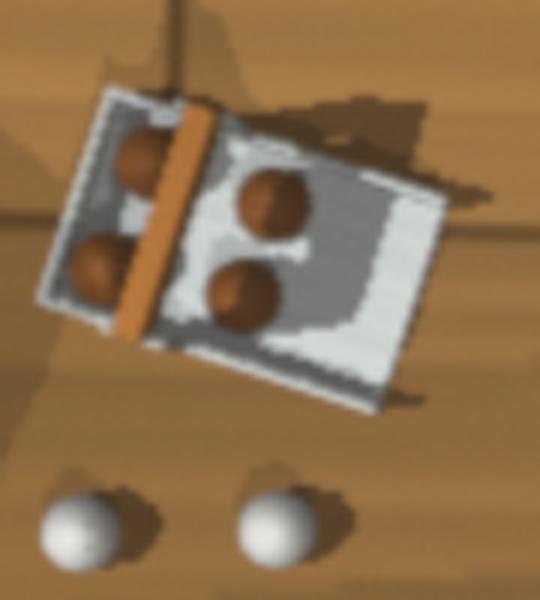

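View pics/t_disp.png

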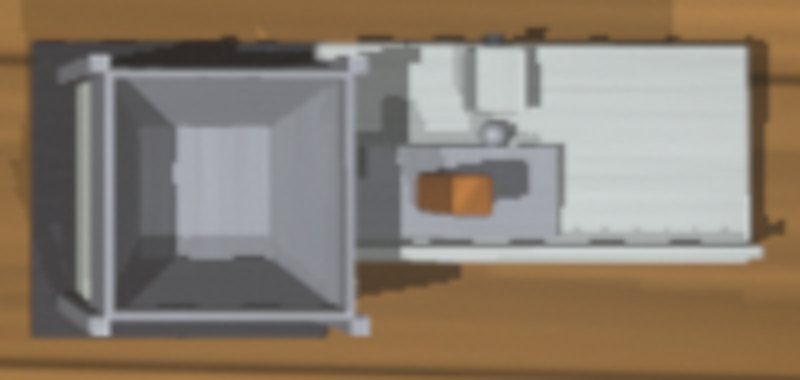

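View pics/s_disp.png

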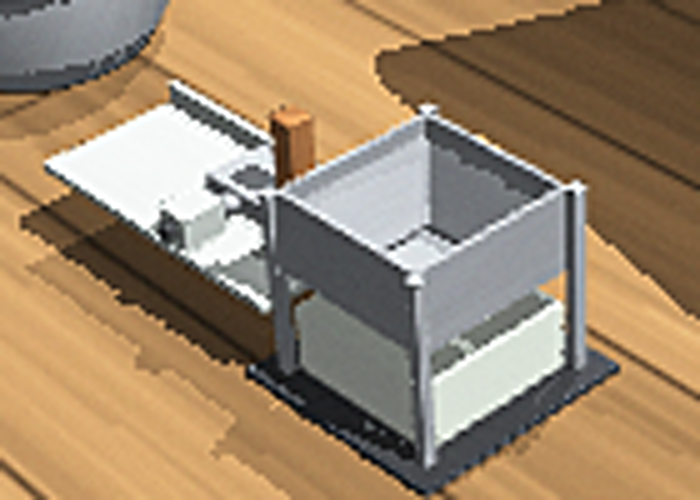

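View pics/s_tray.png

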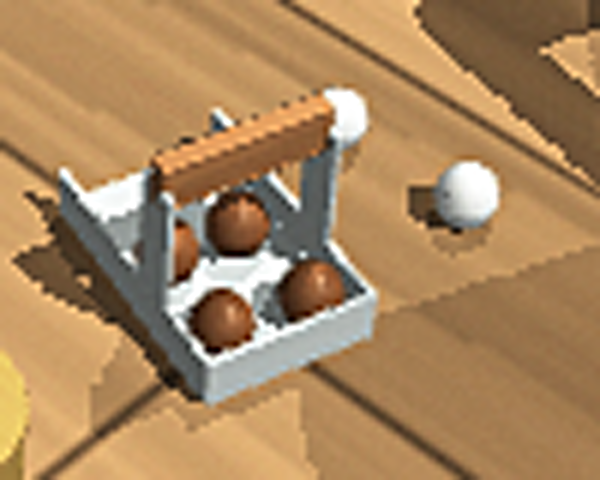

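```bash
python3 - <<'E'
from h import *
ct,cs=load("top0"),load("scene0")
def P(c,x,y,x0,y0,s,z): return unproj(c,((x+.5)/s-.5+x0,(y+.5)/s-.5+y0),z)
print("posts top")
for p in [(100,62),(357,62),(100,325),(360,325)]: print(P(ct,*p,310,185,4,.150).round(4))
print("posts scene")
for p in [(413,280),(270,200),(578,188),(428,110)]: print(P(cs,*p,180,120,5,.150).round(4))
print("handle",P(ct,473,195,310,185,4,.15).round(4),P(cs,292,118,180,120,5,.150).round(4))
print("ball/catch", P(ct,495,132,310,185,4,.078).round(4),"block top",P(ct,500,72,310,185,4,.094).round(4))
print("bar ends top",[P(ct,*p,180,160,6,.110).round(4) for p in [(200,104),(132,338)]])
print("bar ends scene",[P(cs,*p,290,210,6,.110).round(4) for p in [(163,163),(322,98)]])
print("rim corners closed",[P(ct,*p,180,160,6,.032).round(4) for p in [(110,90),(40,300)]])
print("floor open",[P(ct,*p,180,160,6,.004).round(4) for p in [(445,200),(378,410)]])
E
```

```text
posts top
[ 0.558 -0.049  0.15 ]
[ 0.5616 -0.1855  0.15  ]
[ 0.4193 -0.0521  0.15  ]
[ 0.4227 -0.1898  0.15  ]
posts scene
[ 0.5577 -0.0484  0.15  ]
[ 0.5652 -0.1766  0.15  ]
[ 0.4191 -0.0486  0.15  ]
[ 0.4238 -0.1862  0.15  ]
handle [ 0.4928 -0.2486  0.15  ] [ 0.4943 -0.2433  0.15  ]
ball/catch [ 0.5279 -0.2857  0.078 ] block top [ 0.5614 -0.2822  0.094 ]
bar ends top [array([0.6039, 0.2144, 0.11  ]), array([0.5176, 0.2366, 0.11  ])]
bar ends scene [array([0.6009, 0.2156, 0.11  ]), array([0.5198, 0.2376, 0.11  ])]
rim corners closed [array([0.616 , 0.2601, 0.032 ]), array([0.5325, 0.285 , 0.032 ])]
floor open [array([0.578, 0.128, 0.004]), array([0.4923, 0.1527, 0.004 ])]
```

The tool can only be shifted and turned about its own z. Before planning the pour I need to know how the arm behaves at the edge of its reach, since it may tilt the tool. I'll test this in free space, going up and inward.

```bash
python3 -m jog '[[[0,-0.03,-0.02,0,0],[0,-0.06,-0.04,0,0],[0,-0.09,-0.06,0,0],[0,-0.12,-0.08,0,0],[0,-0.15,-0.1,0,0],[0,-0.18,-0.12,0,0],[0,-0.21,-0.14,0,0],[0,-0.25,-0.14,0,0],[0,-0.29,-0.14,0,0],[0,-0.33,-0.14,0,0]]]'; python3 -c "
from h import *
s=r.observe();print(np.round(s['joints'],3),np.linalg.norm(s['ee_pos'][:2]),np.round(s['ee_rot'],3))"
```

```text
t: 1.08
ee_pos: [0.1258, 0.346, 0.3536]
ee_rot: [-3.141, 0.0, 2.793]
wrist_force: [-0.4, -0.4, 1.0]
finger_gap: 0.0912
[ 1.159 -0.373  2.227 -0.     1.288 -0.063] 0.3681367535510355 [-3.141  0.     2.793]
```

```bash
python3 -m jog '[[[0,-0.04,0,0,0],[0,-0.08,0,0,0],[0,-0.12,0,0,0],[0,-0.16,0,0,0],[0,-0.2,0,0,0],[0,-0.2,0,0,0]]]'; python3 -c "
from h import *
s=r.observe();print(np.round(s['joints'],3),np.linalg.norm(s['ee_pos'][:2]),np.round(s['ee_rot'],3))"
```

```text
t: 1.58
ee_pos: [0.0741, 0.2039, 0.3438]
ee_rot: [-3.112, -0.0, 2.792]
wrist_force: [0.2, -0.1, 0.0]
finger_gap: 0.0913
[ 1.118 -0.739  2.429 -0.003  1.482 -0.103] 0.21695649803268757 [-3.112 -0.     2.792]
```

At the joint-2 limit the tool starts to tilt, by 1.7° so far. I'll push further to see whether the tilt builds up.

```bash
for i in 1; do python3 -m jog '[[[0,-0.1,-0.0,0,0],[0,-0.2,-0.0,0,0],[0,-0.2,0,0,0],[0,-0.2,0,0,0]]]'; done; python3 -c "
from h import *
s=r.observe();print(np.round(s['joints'],3),np.linalg.norm(s['ee_pos'][:2]),np.round(s['ee_rot'],3))"
```

```text
t: 1.92
ee_pos: [0.07, 0.1928, 0.3232]
ee_rot: [-3.084, 0.0, 2.793]
wrist_force: [0.2, -0.4, -1.0]
finger_gap: 0.0912
[ 1.117 -0.739  2.464 -0.006  1.474 -0.104] 0.20505413907790543 [-3.084  0.     2.793]
```

Pushing against the limit does accumulate tilt. That makes a pour possible:
1. Lean the tool about 40° along the tray's x.
2. Grip the bar with flat pads.
3. At the hopper, turn about 90° around the leaning tool axis. The tray should then tilt spout-down.

First I swing to the azimuth where the lean comes out along the tray's x.

```bash
python3 -m jog '[[[-0.03,0.01,-0.01,0.11,0],[-0.07,0.02,-0.02,0.22,0],[-0.11,0.02,-0.03,0.33,0],[-0.15,0.03,-0.04,0.44,0],[-0.19,0.03,-0.05,0.55,0],[-0.21,0.0,-0.06,0.66,0],[-0.22,-0.03,-0.07,0.77,0],[-0.23,-0.07,-0.08,0.88,0],[-0.24,-0.11,-0.08,0.99,0],[-0.25,-0.15,-0.08,1.1,0]]]'; python3 -c "
from h import *
s=r.observe();print(np.round(s['joints'],3),np.round(s['ee_rot'],3));Rm=R.from_euler('xyz',s['ee_rot']).as_matrix();print(Rm.round(3))
print(Rm.T@(np.array([.26,-.07,.42])-s['ee_pos']))"
```

```text
t: 2.75
ee_pos: [0.2602, 0.0113, 0.4085]
ee_rot: [-3.114, 0.05, 1.758]
wrist_force: [0.4, -0.6, 0.5]
finger_gap: 0.0912
[ 0.01  -0.654  2.286 -0.054  1.527 -0.174] [-3.114  0.05   1.758]
[[-0.185  0.982 -0.017]
 [ 0.981  0.184 -0.054]
 [-0.05  -0.027 -0.998]]
[-0.08034024 -0.01551496 -0.00710155]
```

```bash
python3 -m jog '[[[-0.02,0,0,0.12,0],[-0.04,-0.01,0,0.24,0],[-0.06,-0.01,0,0.36,0],[-0.08,-0.015,0,0.48,0],[-0.08,-0.015,0,0.6,0],[-0.08,-0.015,0,0.72,0],[-0.08,-0.015,0,0.84,0],[-0.08,-0.015,0,0.96,0],[-0.08,-0.015,0,1.08,0],[-0.08,-0.015,0,1.2,0]]]'; python3 -c "
from h import *
s=r.observe();print(np.round(s['joints'],3),np.round(s['ee_rot'],3));Rm=R.from_euler('xyz',s['ee_rot']).as_matrix();print(Rm.round(3))
j=s['joints'][0];print(Rm.T@np.array([-np.cos(j),-np.sin(j),0]))"
```

```text
t: 3.58
ee_pos: [0.2605, -0.07, 0.4129]
ee_rot: [3.104, 0.042, 0.55]
wrist_force: [0.7, 0.9, -0.7]
finger_gap: 0.0911
[-0.292 -0.644  2.274 -0.057  1.511  0.731] [3.104 0.042 0.55 ]
[[ 0.852  0.524 -0.016]
 [ 0.522 -0.851 -0.054]
 [-0.042  0.038 -0.998]]
[-6.64918076e-01 -7.46916289e-01  9.74193634e-05]
```

```bash
python3 -m jog '[[[-0.03,-0.03,0,0.1,0],[-0.06,-0.06,0,0.2,0],[-0.1,-0.1,0,0.3,0],[-0.15,-0.15,0,0.4,0],[-0.2,-0.22,0,0.5,0],[-0.2,-0.22,0,0.6,0],[-0.2,-0.22,0,0.7,0],[-0.2,-0.22,0,0.8,0],[-0.2,-0.22,0,0.8,0],[-0.2,-0.22,0,0.8,0]]]'; cat > st.py <<'E'
from h import *
s=r.observe();print(np.round(s['joints'],3),np.round(s['ee_rot'],3));Rm=R.from_euler('xyz',s['ee_rot']).as_matrix();print(Rm.round(3))
j=s['joints'][0];print("inward in tool",(Rm.T@np.array([-np.cos(j),-np.sin(j),0])).round(3),"up",Rm.T[:,2].round(3),"lean",np.degrees(np.arccos(-Rm[2,2])).round(2), "leandir",np.arctan2(-Rm[1,2],-Rm[0,2]).round(3))
E
python3 st.py
```

```text
t: 4.42
ee_pos: [0.2199, -0.0252, 0.3944]
ee_rot: [3.079, 0.031, -0.248]
wrist_force: [0.7, 0.2, 0.1]
finger_gap: 0.0912
[-0.148 -0.739  2.345 -0.059  1.572  1.671] [ 3.079  0.031 -0.248]
[[ 0.969 -0.243 -0.045]
 [-0.245 -0.968 -0.053]
 [-0.031  0.062 -0.998]]
inward in tool [-0.995  0.098  0.037] up [-0.031  0.062 -0.998] lean 3.98 leandir 0.869
```

```bash
python3 -m jog '[[[-1.0,0,-0.3,0,0],[-1.0,0,-0.3,0,0],[-1.0,0,-0.3,0,0]]]'; python3 st.py
```

```text
t: 4.67
ee_pos: [0.2139, 0.011, 0.4258]
ee_rot: [3.07, 0.056, -0.247]
wrist_force: [-0.7, -0.1, 0.0]
finger_gap: 0.0914
[ 0.012 -0.739  2.294 -0.055  1.659  1.824] [ 3.07   0.056 -0.247]
[[ 0.968 -0.24  -0.072]
 [-0.244 -0.968 -0.056]
 [-0.056  0.072 -0.996]]
inward in tool [-0.965  0.251  0.072] up [-0.056  0.072 -0.996] lean 5.23 leandir 0.662
```

```bash
python3 -m jog '[[[0.015,0.03,0,0,0],[0.015,0.061,0,0,0],[-0.98,-0.035,-0.2,0,0],[-0.98,-0.035,-0.2,0,0],[-0.98,-0.035,-0.2,0,0],[-0.98,-0.035,-0.2,0,0],[-0.98,-0.035,-0.2,0,0],[-0.98,-0.035,-0.2,0,0],[-0.98,-0.035,-0.2,0,0],[-0.98,-0.035,-0.2,0,0]]]'; python3 st.py
```

```text
t: 5.5
ee_pos: [0.1748, 0.1047, 0.5064]
ee_rot: [3.055, 0.071, -0.244]
wrist_force: [1.5, -0.3, -0.1]
finger_gap: 0.0911
[ 0.453 -0.739  2.161 -0.022  1.829  2.261] [ 3.055  0.071 -0.244]
[[ 0.968 -0.235 -0.089]
 [-0.241 -0.968 -0.067]
 [-0.07   0.086 -0.994]]
inward in tool [-0.765  0.635  0.109] up [-0.07   0.086 -0.994] lean 6.38 leandir 0.643
```

Each call gives only about 1.5° before it reaches equilibrium, so many short calls will be needed. I'll go back to the right azimuth and push along the direction in which only the wrist pitch can respond.

```bash
python3 -m jog '[[[0.02,0.03,0.025,0,0],[0.04,0.06,0.05,0,0],[0.06,0.09,0.08,0,0],[0.08,0.12,0.11,0,0],[0.08,0.147,0.117,0,0],[0.08,0.147,0.117,0,0]]]'; python3 st.py
```

```text
t: 6.0
ee_pos: [0.2092, -0.0455, 0.4069]
ee_rot: [3.056, 0.07, -0.239]
wrist_force: [1.1, 0.2, 0.2]
finger_gap: 0.0912
[-0.217 -0.736  2.325 -0.084  1.625  1.588] [ 3.056  0.07  -0.239]
[[ 0.969 -0.23  -0.088]
 [-0.237 -0.969 -0.067]
 [-0.07   0.086 -0.994]]
inward in tool [-0.997  0.016  0.072] up [-0.07   0.086 -0.994] lean 6.36 leandir 0.646
```

```bash
python3 -m jog '[[[0.01,0.035,0,0,0],[0.01,0.045,0,0,0]]]'; python3 st.py;  python3 -m jog '[[[-0.09,-0.01,-0.045,0,0],[-0.09,-0.01,-0.045,0,0]]]'; python3 st.py; python3 -m jog '[[[-0.09,-0.01,-0.045,0,0]]]'; python3 st.py
```

```text
t: 6.17
ee_pos: [0.2081, -0.093, 0.4094]
ee_rot: [3.056, 0.071, -0.236]
wrist_force: [1.0, -0.2, -0.1]
finger_gap: 0.0913
[-0.409 -0.712  2.311 -0.097  1.597  1.395] [ 3.056  0.071 -0.236]
[[ 0.97  -0.227 -0.089]
 [-0.233 -0.97  -0.067]
 [-0.071  0.085 -0.994]]
inward in tool [-0.983 -0.177  0.055] up [-0.071  0.085 -0.994] lean 6.38 leandir 0.644
t: 6.33
ee_pos: [0.1944, -0.0822, 0.4447]
ee_rot: [3.057, 0.099, -0.239]
wrist_force: [-0.4, -1.2, 1.1]
finger_gap: 0.0909
[-0.386 -0.74   2.265 -0.099  1.701  1.41 ] [ 3.057  0.099 -0.239]
[[ 0.967 -0.227 -0.116]
 [-0.235 -0.97  -0.058]
 [-0.099  0.084 -0.992]]
inward in tool [-0.984 -0.155  0.085] up [-0.099  0.084 -0.992] lean 7.44 leandir 0.468
t: 6.42
ee_pos: [0.1904, -0.0761, 0.4662]
ee_rot: [3.059, 0.121, -0.239]
wrist_force: [0.1, -0.4, 0.9]
finger_gap: 0.0912
[-0.366 -0.739  2.23  -0.099  1.759  1.425] [ 3.059  0.121 -0.239]
[[ 0.965 -0.226 -0.136]
 [-0.235 -0.971 -0.052]
 [-0.121  0.082 -0.989]]
inward in tool [-0.985 -0.136  0.109] up [-0.121  0.082 -0.989] lean 8.4 leandir 0.365
```

```bash
python3 -m jog '[[[-0.1,-0.01,0.01,0,0]]]'>/dev/null; python3 st.py;  python3 -m jog '[[[-0.1,-0.01,0,0,0]]]';python3 st.py; python3 -m jog '[[[-0.1,-0.01,0,0,0]]]'; python3 st.py
```

```text
[-0.351 -0.74   2.224 -0.101  1.788  1.436] [ 3.059  0.142 -0.238]
[[ 0.962 -0.224 -0.157]
 [-0.233 -0.971 -0.047]
 [-0.142  0.082 -0.987]]
inward in tool [-0.984 -0.124  0.131] up [-0.142  0.082 -0.987] lean 9.42 leandir 0.291
t: 6.58
ee_pos: [0.1803, -0.0655, 0.4754]
ee_rot: [3.059, 0.167, -0.237]
wrist_force: [-1.6, -0.2, -0.2]
finger_gap: 0.0909
[-0.333 -0.739  2.218 -0.101  1.82   1.45 ] [ 3.059  0.167 -0.237]
[[ 0.959 -0.22  -0.181]
 [-0.231 -0.972 -0.041]
 [-0.166  0.081 -0.983]]
inward in tool [-0.981 -0.109  0.157] up [-0.166  0.081 -0.983] lean 10.67 leandir 0.223
t: 6.67
ee_pos: [0.1751, -0.059, 0.4833]
ee_rot: [3.059, 0.192, -0.235]
wrist_force: [0.5, 0.2, 0.5]
finger_gap: 0.0913
[-0.311 -0.739  2.207 -0.101  1.858  1.467] [ 3.059  0.192 -0.235]
[[ 0.955 -0.217 -0.204]
 [-0.229 -0.973 -0.036]
 [-0.19   0.081 -0.978]]
inward in tool [-0.979 -0.091  0.183] up [-0.19   0.081 -0.978] lean 11.94 leandir 0.173
```

```bash
python3 -m jog '[[[-0.05,0.04,-0.02,0,0]]]'>/dev/null; python3 -m jog '[[[-0.05,0.04,-0.02,0,0]]]'>/dev/null; python3 st.py;  python3 -m jog '[[[-0.09,0.01,-0.04,0,0]]]'>/dev/null;python3 -m jog '[[[-0.09,0.01,-0.04,0,0]]]'>/dev/null;python3 -m jog '[[[-0.09,0.01,-0.04,0,0]]]'; python3 st.py
```

```text
[-0.528 -0.739  2.139 -0.15   1.926  1.206] [ 3.067  0.222 -0.211]
[[ 0.954 -0.192 -0.23 ]
 [-0.204 -0.979 -0.027]
 [-0.22   0.073 -0.973]]
inward in tool [-0.927 -0.327  0.185] up [-0.22   0.073 -0.973] lean 13.41 leandir 0.119
t: 7.08
ee_pos: [0.1052, -0.126, 0.6157]
ee_rot: [3.086, 0.265, -0.197]
wrist_force: [1.2, 0.1, -1.1]
finger_gap: 0.0913
[-0.723 -0.739  1.992 -0.207  2.083  0.953] [ 3.086  0.265 -0.197]
[[ 0.946 -0.181 -0.268]
 [-0.189 -0.982 -0.003]
 [-0.262  0.053 -0.964]]
inward in tool [-0.835 -0.514  0.199] up [-0.262  0.053 -0.964] lean 15.52 leandir 0.012
```

```bash
python3 -m jog '[[[0.01,-0.005,-0.04,0,0],[0.02,-0.01,-0.08,0,0],[0.03,-0.02,-0.12,0,0],[0.03,-0.02,-0.155,0,0]]]'; python3 st.py;  python3 -m jog '[[[-0.1,0,-0.02,0,0]]]'>/dev/null;python3 -m jog '[[[-0.1,0,-0.02,0,0]]]'>/dev/null;python3 -m jog '[[[-0.1,0,-0.02,0,0]]]'; python3 st.py
```

```text
t: 7.42
ee_pos: [0.1803, -0.111, 0.7574]
ee_rot: [3.087, 0.266, -0.193]
wrist_force: [-0.7, 0.0, 0.0]
finger_gap: 0.0911
[-0.497 -0.547  1.663 -0.169  2.256  1.168] [ 3.087  0.266 -0.193]
[[ 0.947 -0.177 -0.268]
 [-0.185 -0.983 -0.003]
 [-0.262  0.052 -0.964]]
inward in tool [-0.921 -0.312  0.234] up [-0.262  0.052 -0.964] lean 15.52 leandir 0.011
t: 7.67
ee_pos: [0.0698, -0.0895, 0.8155]
ee_rot: [3.095, 0.276, -0.169]
wrist_force: [-0.8, -1.6, -0.2]
finger_gap: 0.0911
[-0.694 -0.672  1.608 -0.266  2.405  0.86 ] [ 3.095  0.276 -0.169]
[[ 0.949 -0.156 -0.276]
 [-0.162 -0.987 -0.   ]
 [-0.272  0.045 -0.961]]
inward in tool [-0.833 -0.511  0.212] up [-0.272  0.045 -0.961] lean 16.01 leandir 0.002
```

```bash
python3 - <<'E'
from h import *
a,_=snap("scene","scene1");b,_=snap("top","top1")
cv2.imwrite("pics/both1.png",cv2.resize(np.hstack([a,b]),(800,300)))
E
```

```text
(no output)
```

View pics/both1.png

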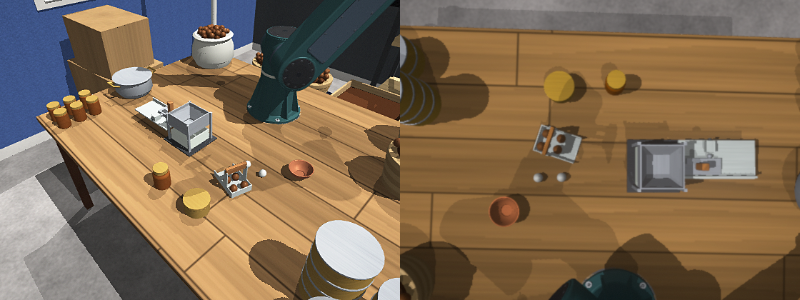

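```bash
python3 -m jog '[[[0.03,-0.01,0.02,0,0],[0.06,-0.02,0.05,0,0],[0.09,-0.03,0.08,0,0],[0.12,-0.04,0.11,0,0],[0.15,-0.045,0.14,0,0],[0.164,-0.046,0.17,0,0],[0.164,-0.046,0.197,0,0],[0.164,-0.046,0.197,0,0]]]'; python3 st.py
```

```text
t: 8.43
ee_pos: [0.1763, -0.0709, 0.5781]
ee_rot: [3.092, 0.274, -0.172]
wrist_force: [0.9, 0.2, 0.2]
finger_gap: 0.0912
[-0.363 -0.667  2.027 -0.113  2.038  1.335] [ 3.092  0.274 -0.172]
[[ 0.949 -0.158 -0.275]
 [-0.165 -0.986 -0.003]
 [-0.271  0.048 -0.962]]
inward in tool [-0.945 -0.203  0.256] up [-0.271  0.048 -0.962] lean 15.95 leandir 0.011
```

```bash
python3 -m jog '[[[-0.1,-0.01,0,0,0]]]'>/dev/null;python3 -m jog '[[[-0.1,-0.01,0,0,0]]]'>/dev/null;python3 -m jog '[[[-0.1,-0.02,0,0,0]]]'>/dev/null;python3 -m jog '[[[-0.1,-0.02,0,0,0]]]'; python3 st.py
```

```text
t: 8.77
ee_pos: [0.1116, -0.0429, 0.6549]
ee_rot: [3.103, 0.341, -0.166]
wrist_force: [0.3, 0.7, 0.3]
finger_gap: 0.0912
[-0.344 -0.739  1.935 -0.127  2.272  1.32 ] [ 3.103  0.341 -0.166]
[[ 0.929 -0.152 -0.336]
 [-0.155 -0.988  0.018]
 [-0.335  0.036 -0.942]]
inward in tool [-0.927 -0.19   0.322] up [-0.335  0.036 -0.942] lean 19.68 leandir -0.052
```

```bash
python3 -m jog '[[[-0.1,-0.01,0.02,0,0]]]'>/dev/null;python3 -m jog '[[[-0.1,-0.01,0.02,0,0]]]'>/dev/null;python3 -m jog '[[[-0.1,-0.02,0.02,0,0]]]'>/dev/null;python3 -m jog '[[[-0.1,-0.02,0.02,0,0]]]'; python3 st.py
```

```text
t: 9.1
ee_pos: [0.0725, -0.0167, 0.7337]
ee_rot: [3.109, 0.402, -0.162]
wrist_force: [1.1, 0.3, -0.4]
finger_gap: 0.0909
[-0.27  -0.739  1.805 -0.12   2.468  1.377] [ 3.109  0.402 -0.162]
[[ 0.908 -0.148 -0.391]
 [-0.148 -0.989  0.031]
 [-0.391  0.03  -0.92 ]]
inward in tool [-0.915 -0.121  0.385] up [-0.391  0.03  -0.92 ] lean 23.11 leandir -0.079
```

```bash
python3 -m jog '[[[0.03,0,0.02,0,0],[0.06,0.01,0.05,0,0],[0.09,0.01,0.08,0,0],[0.12,0.02,0.11,0,0],[0.15,0.03,0.14,0,0],[0.18,0.035,0.165,0,0],[0.211,0.035,0.183,0,0],[0.211,0.035,0.183,0,0]]]'>/dev/null; python3 st.py; python3 -m jog '[[[-0.1,-0.01,0.03,0,0]]]'>/dev/null;python3 -m jog '[[[-0.1,-0.01,0.03,0,0]]]'>/dev/null;python3 -m jog '[[[-0.1,-0.01,0.03,0,0]]]'; python3 st.py
```

```text
[-0.359 -0.568  2.163 -0.116  1.94   1.344] [ 3.111  0.408 -0.16 ]
[[ 0.906 -0.147 -0.396]
 [-0.146 -0.989  0.033]
 [-0.396  0.028 -0.918]]
inward in tool [-0.9   -0.21   0.382] up [-0.396  0.028 -0.918] lean 23.41 leandir -0.084
t: 10.02
ee_pos: [0.1075, -0.0596, 0.5006]
ee_rot: [3.123, 0.451, -0.152]
wrist_force: [-0.5, 0.4, -3.4]
finger_gap: 0.0913
[-0.411 -0.739  2.213 -0.151  2.096  1.26 ] [ 3.123  0.451 -0.152]
[[ 0.89  -0.143 -0.434]
 [-0.136 -0.99   0.047]
 [-0.436  0.017 -0.9  ]]
inward in tool [-0.87  -0.264  0.416] up [-0.436  0.017 -0.9  ] lean 25.86 leandir -0.109
```

```bash
python3 -m jog '[[[-0.1,-0.02,0,0,0]]]'>/dev/null;python3 -m jog '[[[-0.1,-0.02,0,0,0]]]';python3 -m jog '[[[-0.1,-0.02,0,0,0]]]'>/dev/null;python3 -m jog '[[[-0.1,-0.02,0.01,0,0]]]'; python3 st.py
```

```text
t: 10.18
ee_pos: [0.0973, -0.0507, 0.5431]
ee_rot: [3.131, 0.491, -0.15]
wrist_force: [-0.4, -0.4, 0.7]
finger_gap: 0.0912
t: 10.35
ee_pos: [0.0866, -0.04, 0.5899]
ee_rot: [3.138, 0.523, -0.148]
wrist_force: [0.2, 0.1, -1.2]
finger_gap: 0.0913
[-0.364 -0.74   2.08  -0.15   2.308  1.281] [ 3.138  0.523 -0.148]
[[ 0.857 -0.146 -0.494]
 [-0.128 -0.989  0.07 ]
 [-0.499  0.003 -0.866]]
inward in tool [-0.846 -0.216  0.487] up [-0.499  0.003 -0.866] lean 29.95 leandir -0.14
```

```bash
python3 -m jog '[[[-0.1,-0.01,0.02,0,0]]]'>/dev/null;python3 -m jog '[[[-0.1,-0.01,0.02,0,0]]]';python3 -m jog '[[[-0.1,-0.01,0.02,0,0]]]'>/dev/null;python3 -m jog '[[[-0.1,-0.01,0.02,0,0]]]'; python3 st.py
```

```text
t: 10.52
ee_pos: [0.0724, -0.0372, 0.6325]
ee_rot: [-3.139, 0.552, -0.144]
wrist_force: [0.3, -0.8, -0.4]
finger_gap: 0.0911
t: 10.68
ee_pos: [0.0547, -0.0342, 0.681]
ee_rot: [-3.132, 0.577, -0.139]
wrist_force: [0.1, -0.1, 0.3]
finger_gap: 0.0913
[-0.391 -0.74   1.938 -0.212  2.497  1.188] [-3.132  0.577 -0.139]
[[ 0.83  -0.144 -0.539]
 [-0.116 -0.99   0.085]
 [-0.546 -0.008 -0.838]]
inward in tool [-0.812 -0.244  0.531] up [-0.546 -0.008 -0.838] lean 33.07 leandir -0.157
```

```bash
python3 -m jog '[[[0.04,0,0.01,0,0],[0.08,0.01,0.03,0,0],[0.12,0.02,0.05,0,0],[0.16,0.03,0.07,0,0],[0.2,0.033,0.08,0,0],[0.208,0.033,0.08,0,0],[0.208,0.033,0.08,0,0]]]'>/dev/null; python3 st.py; python3 -m jog '[[[-0.1,-0.01,0.03,0,0]]]'>/dev/null;python3 -m jog '[[[-0.1,-0.01,0.03,0,0]]]';python3 -m jog '[[[-0.1,-0.01,0.02,0,0]]]';python3 -m jog '[[[-0.1,-0.01,0.02,0,0]]]'; python3 st.py
```

```text
[-0.387 -0.486  2.122 -0.142  2.069  1.293] [-3.13   0.58  -0.137]
[[ 0.828 -0.143 -0.542]
 [-0.114 -0.99   0.086]
 [-0.548 -0.01  -0.836]]
inward in tool [-0.81  -0.241  0.534] up [-0.548 -0.01  -0.836] lean 33.25 leandir -0.158
t: 11.43
ee_pos: [0.1015, -0.0652, 0.5267]
ee_rot: [-3.125, 0.59, -0.13]
wrist_force: [-1.4, -0.7, 1.8]
finger_gap: 0.0914
t: 11.52
ee_pos: [0.0694, -0.0578, 0.5442]
ee_rot: [-3.122, 0.596, -0.128]
wrist_force: [-111.2, 59.7, 43.3]
finger_gap: 0.0915
t: 11.6
ee_pos: [0.0621, -0.0608, 0.5634]
ee_rot: [-3.112, 0.619, -0.124]
wrist_force: [0.7, -0.5, 0.6]
finger_gap: 0.0912
[-0.487 -0.739  2.147 -0.245  2.314  1.105] [-3.112  0.619 -0.124]
[[ 0.808 -0.141 -0.572]
 [-0.101 -0.99   0.101]
 [-0.58  -0.024 -0.814]]
inward in tool [-0.762 -0.339  0.552] up [-0.58  -0.024 -0.814] lean 35.48 leandir -0.175
```

The wrist force spiked once to about 133 N, at the moment joint 2 hit its limit, and was back to noise by the next row. That is above the 120 N bound. I can't undo it, and I'll include it in the final report. I'm continuing with gentler pushes, starting while already at the limit.

```bash
python3 -m jog '[[[-0.06,-0.01,0.0,0,0]]]'|grep force;python3 -m jog '[[[-0.06,-0.01,0.0,0,0]]]'|grep force;python3 -m jog '[[[-0.06,-0.01,0.0,0,0]]]'|grep force;python3 -m jog '[[[-0.06,-0.01,0.0,0,0]]]'; python3 st.py
```

```text
wrist_force: [-1.5, 1.0, 1.5]
wrist_force: [0.2, 0.2, 0.7]
wrist_force: [-0.1, -0.7, 0.4]
t: 11.93
ee_pos: [0.0265, -0.0575, 0.6874]
ee_rot: [-3.087, 0.662, -0.118]
wrist_force: [0.2, -0.7, 1.1]
finger_gap: 0.0913
[-0.563 -0.74   1.95  -0.383  2.529  0.898] [-3.087  0.662 -0.118]
[[ 0.783 -0.151 -0.603]
 [-0.093 -0.988  0.127]
 [-0.615 -0.043 -0.787]]
inward in tool [-0.712 -0.399  0.578] up [-0.615 -0.043 -0.787] lean 38.06 leandir -0.207
```

```bash
python3 -m jog '[[[0.02,-0.01,0,0.01,0],[0.06,-0.03,-0.01,0.02,0],[0.1,-0.05,-0.01,0.04,0],[0.14,-0.07,-0.015,0.06,0],[0.18,-0.085,-0.02,0.09,0],[0.22,-0.1,-0.02,0.09,0],[0.26,-0.12,-0.025,0.09,0],[0.3,-0.14,-0.03,0.09,0],[0.34,-0.155,-0.03,0.09,0],[0.37,-0.17,-0.035,0.09,0]]]'; python3 st.py; cat > go.py <<'E'
import sys
from h import *
s=r.observe();Rm=R.from_euler('xyz',s['ee_rot']).as_matrix()
a=[float(v) for v in sys.argv[1:5]]  # grasp-point target and back-off along tool z
t=np.array(a[:3])+(0.019-a[3])*Rm[:,2]
d=Rm.T@(t-np.array(s['ee_pos']));print("TCP target",t.round(4),"tool shift",d.round(4),"len",np.linalg.norm(d).round(3))
E
python3 go.py .5605 .226 .096 .12
```

```text
t: 12.77
ee_pos: [0.3488, 0.0665, 0.5052]
ee_rot: [3.128, 0.661, -0.229]
wrist_force: [-0.1, -0.9, 0.4]
finger_gap: 0.0914
[ 0.019 -0.139  1.886  0.154  2.039  1.837] [ 3.128  0.661 -0.229]
[[ 0.769 -0.218 -0.601]
 [-0.179 -0.976  0.126]
 [-0.614  0.011 -0.789]]
inward in tool [-0.765  0.236  0.599] up [-0.614  0.011 -0.789] lean 37.88 leandir -0.206
TCP target [0.6212 0.2133 0.1757] tool shift [ 0.3854 -0.2064  0.1147] len 0.452
```

```bash
python3 -m jog '[[[0.035,-0.019,0.01,0,0],[0.07,-0.038,0.021,0,0],[0.105,-0.056,0.031,0,0],[0.14,-0.075,0.042,0,0],[0.175,-0.094,0.052,0,0],[0.21,-0.112,0.062,0,0],[0.245,-0.131,0.073,0,0],[0.28,-0.15,0.083,0,0],[0.315,-0.169,0.094,0,0],[0.35,-0.187,0.104,0,0]]]'; python3 - <<'E'
from h import *
snap("wrist","w2")
E
python3 st.py; python3 go.py .5605 .226 .096 .08
```

```text
t: 13.6
ee_pos: [0.5989, 0.2006, 0.2075]
ee_rot: [3.13, 0.658, -0.225]
wrist_force: [0.3, -0.1, 1.4]
finger_gap: 0.0915
[0.188 0.575 1.581 0.237 1.611 1.912] [ 3.128  0.664 -0.226]
[[ 0.768 -0.216 -0.603]
 [-0.177 -0.976  0.124]
 [-0.616  0.011 -0.788]]
inward in tool [-0.721  0.394  0.569] up [-0.616  0.011 -0.788] lean 38.02 leandir -0.203
TCP target [0.5973 0.2184 0.1441] tool shift [ 0.03   -0.0163  0.0482] len 0.059
```

View pics/w2.png

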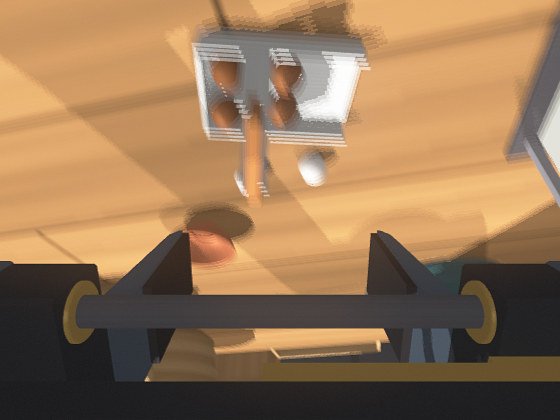

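```bash
python3 -m jog '[[[0.015,-0.008,0.02,0,0],[0.03,-0.016,0.048,0,0.3],[0.03,-0.016,0.048,0,0.3],[0.03,-0.016,0.06,0,0.3],[0.03,-0.016,0.07,0,0.3]]]'; python3 - <<'E'
from h import *
snap("wrist","w3");snap("top","top3")
crop("top3",170,150,290,270,5,"t3")
E
python3 st.py; python3 go.py .5605 .226 .096 .0
```

```text
t: 14.07
ee_pos: [0.5852, 0.221, 0.1291]
ee_rot: [3.13, 0.661, -0.224]
wrist_force: [-0.4, 0.8, -0.6]
finger_gap: 0.0675
[0.216 0.645 1.621 0.254 1.498 1.907] [ 3.128  0.663 -0.225]
[[ 0.768 -0.215 -0.603]
 [-0.176 -0.976  0.124]
 [-0.616  0.011 -0.788]]
inward in tool [-0.713  0.419  0.562] up [-0.616  0.011 -0.788] lean 38.01 leandir -0.203
TCP target [0.549  0.2284 0.081 ] tool shift [ 0.0011 -0.0006  0.0587] len 0.059
```

View pics/w3.png

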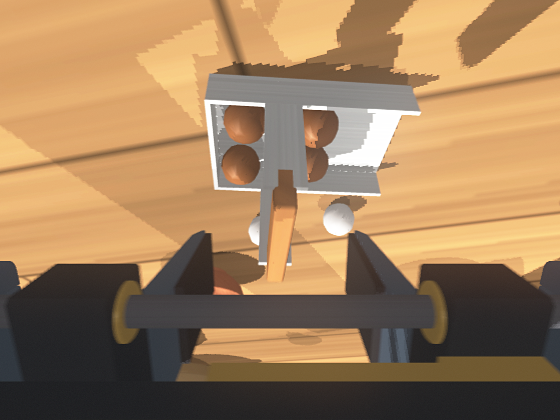

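View pics/t3.png

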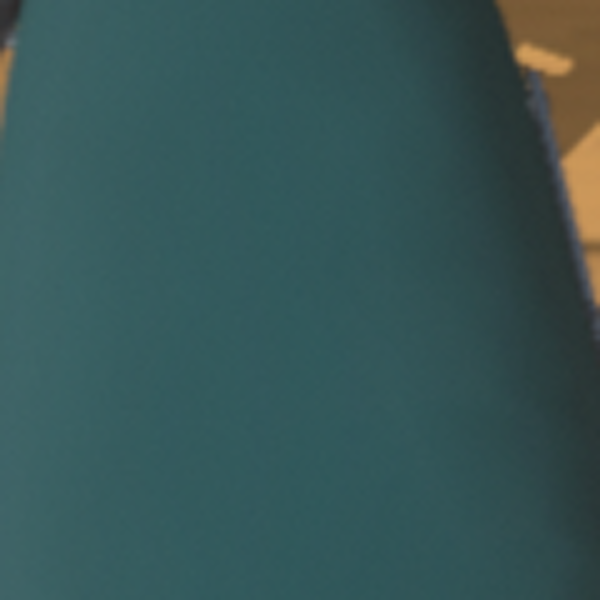

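```bash
python3 - <<'E'
from h import *
c=load("w3")
x=np.array([np.cos(.252),-np.sin(.252),0]);b=np.array([.5605,.226,.11])
print(proj(c,b-.045*x),proj(c,b+.045*x))
E
```

```text
[277.68088284 284.86689564] [283.02366402 210.7963515 ]
```

```bash
python3 -m jog '[[[0.001,0,0.02,0,0.3],[0.001,0,0.04,0,0.3],[0.001,0,0.055,0,0.3],[0.001,-0.001,0.058,0,0.3],[0.001,-0.001,0.058,0,0.6],[0.001,-0.001,0.058,0,1],[0.001,-0.001,0.058,0,1],[0.001,-0.001,0.058,0,1],[0.001,-0.001,0.058,0,1],[0.001,-0.001,0.058,0,1]]]' 45; python3 -m jog '[[[0,0,0,0,1],[0,0,0,0,1]]]'; python3 st.py
```

```text
t: 15.0
ee_pos: [0.5499, 0.2287, 0.0819]
ee_rot: [3.128, 0.663, -0.225]
wrist_force: [0.1, -0.7, -0.0]
finger_gap: 0.0267
t: 15.17
ee_pos: [0.55, 0.2287, 0.082]
ee_rot: [3.128, 0.663, -0.225]
wrist_force: [1.0, 0.8, 0.5]
finger_gap: 0.0134
[0.236 0.667 1.691 0.269 1.405 1.897] [ 3.128  0.663 -0.225]
[[ 0.768 -0.216 -0.603]
 [-0.176 -0.976  0.125]
 [-0.615  0.01  -0.788]]
inward in tool [-0.706  0.438  0.557] up [-0.615  0.01  -0.788] lean 37.97 leandir -0.204
```

```bash
python3 -m jog '[[[0,0,0,0,1],[0,0,0,0,1],[0,0,0,0,1],[-0.003,0,-0.004,0,1],[-0.009,0,-0.012,0,1],[-0.018,0,-0.024,0,1],[-0.031,0,-0.04,0,1],[-0.046,0,-0.06,0,1],[-0.062,0,-0.08,0,1],[-0.062,0,-0.08,0,1]]]'; python3 - <<'E'
from h import *
snap("scene","scene4");snap("wrist","w4")
crop("scene4",220,100,420,300,4,"s4")
s=r.observe();np.savez("grasp.npz",Rm=R.from_euler('xyz',s['ee_rot']).as_matrix())
E
```

```text
t: 16.0
ee_pos: [0.5529, 0.2302, 0.1891]
ee_rot: [3.132, 0.656, -0.223]
wrist_force: [1.6, 0.7, -1.8]
finger_gap: 0.0116
```

View pics/s4.png

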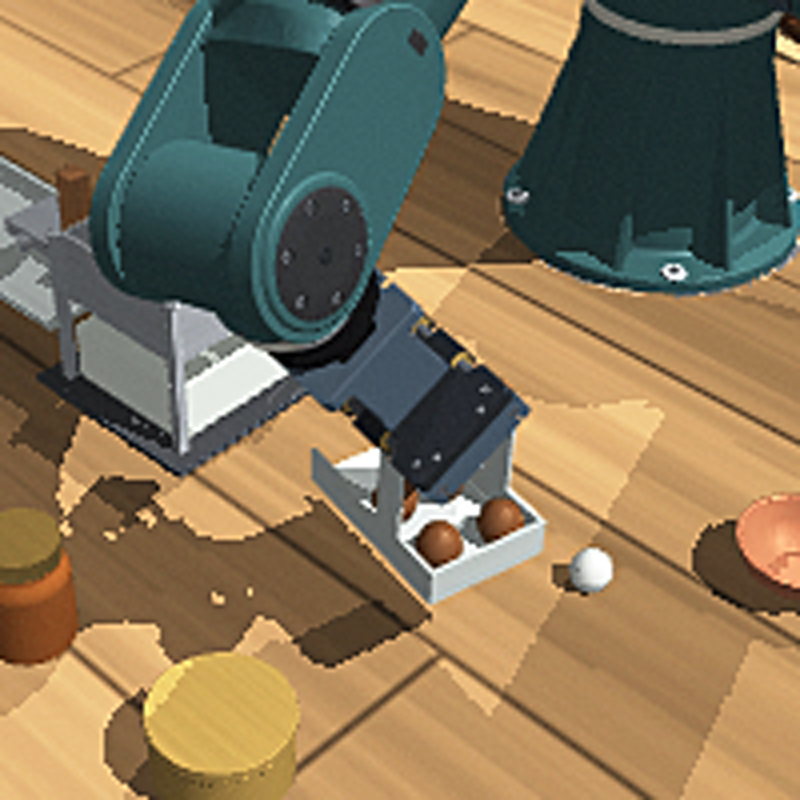

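View pics/w4.png

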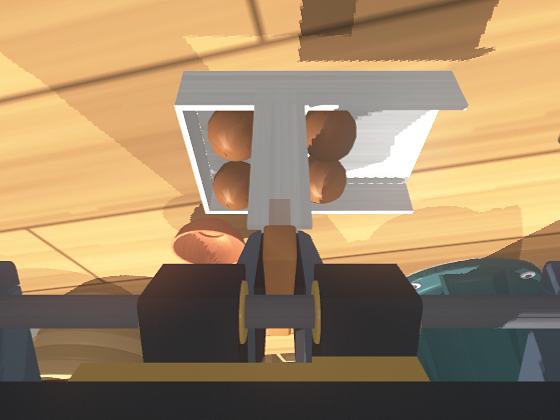

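```bash
cat > pour.py <<'E'
from h import *
s=r.observe();Rm=R.from_euler('xyz',s['ee_rot']).as_matrix();p=np.array(s['ee_pos'])
Rg=np.load("grasp.npz")['Rm'];Q=Rg.T@R.from_euler('z',-.252).as_matrix()
D=np.array([.4904,-.119,0])
cur=(Rg.T@Rm);phi0=np.arctan2(cur[1,0],cur[0,0])
print("phi now",np.degrees(phi0).round(1),"bar",(p-.019*Rm[:,2]).round(4))
def pose(phi): 
    return Rg@R.from_euler('z',phi).as_matrix()
for deg in (0,-30,-45,-60,-75,-90,-100,-110,-120):
    T=pose(np.radians(deg))@Q
    g=-T[2]  # gravity in tray frame
    low=T@np.array([-.045*1,-.09,-.092]); sp=T@np.array([0,-.09,-.092]); hi=T@np.array([.045,-.09,-.092])
    ex=T@np.array([-.022,-.09,-.082])
    sd=-T[:,1]
    print(deg,"g",g.round(2),"tilt",np.degrees(np.arccos(T[2,2])).round(0),"low",low.round(3),"hi",hi.round(3),"exit",ex.round(3),"dir",sd.round(2))
E
python3 pour.py
```

```text
phi now -0.0 bar [0.5626 0.2273 0.1997]
0 g [-0.  0. -1.] tilt 0.0 low [-0.066 -0.076 -0.092] hi [ 0.021 -0.098 -0.092] exit [-0.044 -0.082 -0.082] dir [-0.25 -0.97  0.  ]
-30 g [-0.05 -0.31 -0.95] tilt 18.0 low [-0.03  -0.062 -0.117] hi [ 0.059 -0.048 -0.113] exit [-0.007 -0.062 -0.107] dir [ 0.16 -0.94 -0.31]
-45 g [-0.12 -0.44 -0.89] tilt 27.0 low [-0.014 -0.048 -0.127] hi [ 0.07  -0.017 -0.116] exit [ 0.008 -0.044 -0.115] dir [ 0.36 -0.82 -0.44]
-60 g [-0.22 -0.54 -0.81] tilt 36.0 low [-0.002 -0.029 -0.133] hi [ 0.073  0.016 -0.114] exit [ 0.019 -0.023 -0.12 ] dir [ 0.53 -0.65 -0.54]
-75 g [-0.33 -0.61 -0.72] tilt 44.0 low [ 0.006 -0.007 -0.136] hi [ 0.07   0.048 -0.106] exit [ 0.025  0.001 -0.121] dir [ 0.66 -0.44 -0.61]
-90 g [-0.46 -0.64 -0.62] tilt 51.0 low [ 0.01   0.016 -0.135] hi [ 0.061  0.078 -0.094] exit [ 0.026  0.025 -0.118] dir [ 0.75 -0.19 -0.64]
-100 g [-0.54 -0.63 -0.56] tilt 56.0 low [ 0.009  0.031 -0.132] hi [ 0.051  0.095 -0.084] exit [ 0.024  0.04  -0.114] dir [ 0.78 -0.02 -0.63]
-110 g [-0.62 -0.61 -0.5 ] tilt 60.0 low [ 0.007  0.046 -0.128] hi [ 0.038  0.109 -0.072] exit [ 0.02   0.055 -0.109] dir [ 0.78  0.15 -0.61]
-120 g [-0.7  -0.56 -0.44] tilt 64.0 low [ 0.002  0.06  -0.122] hi [ 0.024  0.12  -0.059] exit [ 0.014  0.069 -0.102] dir [ 0.76  0.32 -0.56]
```

```bash
cat > bgo.py <<'E'
import sys
from h import *
s=r.observe();Rm=R.from_euler('xyz',s['ee_rot']).as_matrix();p=np.array(s['ee_pos'])
b=p-.019*Rm[:,2]
for q in sys.argv[1:]:
    t=np.array(eval(q));print(q,(Rm.T@(t-b)).round(4))
E
python3 bgo.py "(.54,.16,.28)" "(.482,-.02,.32)"
```

```text
(.54,.16,.28) [-0.0548  0.0713 -0.0583]
(.482,-.02,.32) [-0.0923  0.26   -0.0775]
```

```bash
python3 -m jog '[[[-0.012,0.012,-0.015,0,1],[-0.03,0.03,-0.035,0,1],[-0.045,0.05,-0.05,0,1],[-0.055,0.071,-0.058,0,1],[-0.062,0.1,-0.062,0,1],[-0.068,0.13,-0.066,0,1],[-0.074,0.165,-0.069,-0.02,1],[-0.08,0.2,-0.072,-0.05,1],[-0.086,0.23,-0.075,-0.1,1],[-0.092,0.252,-0.077,-0.15,1]]]'; python3 pour.py|head -1; python3 bgo.py "(.482,-.043,.285)"
```

```text
t: 16.93
ee_pos: [0.4709, -0.0119, 0.3038]
ee_rot: [-3.036, 0.655, -0.033]
wrist_force: [0.9, 0.6, -1.7]
finger_gap: 0.0115
phi now -8.7 bar [ 0.4823 -0.0142  0.3188]
(.482,-.043,.285) [0.0211 0.0314 0.0233]
```

```bash
python3 -m jog '[[[0.004,0.006,0.004,-0.05,1],[0.008,0.012,0.009,-0.1,1],[0.013,0.019,0.014,-0.16,1],[0.017,0.025,0.019,-0.22,1],[0.021,0.031,0.023,-0.28,1],[0.021,0.031,0.023,-0.34,1],[0.021,0.031,0.023,-0.37,1],[0.021,0.031,0.023,-0.37,1]]]'; python3 pour.py|head -1;  python3 - <<'E'
from h import *
a,_=snap("scene","scene5");b,_=snap("wrist","w5")
crop("scene5",150,60,350,210,4,"s5")
E
python3 bgo.py "(.465,-.065,.28)" "(.456,-.082,.285)" "(.45,-.105,.286)" "(.449,-.13,.283)" "(.451,-.145,.279)"
```

```text
t: 17.6
ee_pos: [0.4701, -0.0403, 0.2693]
ee_rot: [-2.779, 0.569, 0.409]
wrist_force: [-0.7, -0.2, -2.3]
finger_gap: 0.0117
phi now -29.9 bar [ 0.4816 -0.0427  0.2843]
(.465,-.065,.28) [-0.0179  0.019   0.011 ]
(.456,-.082,.285) [-0.0332  0.0317  0.0104]
(.45,-.105,.286) [-0.0461  0.0517  0.0103]
(.449,-.13,.283) [-0.0536  0.0758  0.0101]
(.451,-.145,.279) [-0.0548  0.0914  0.0102]
```

View pics/s5.png

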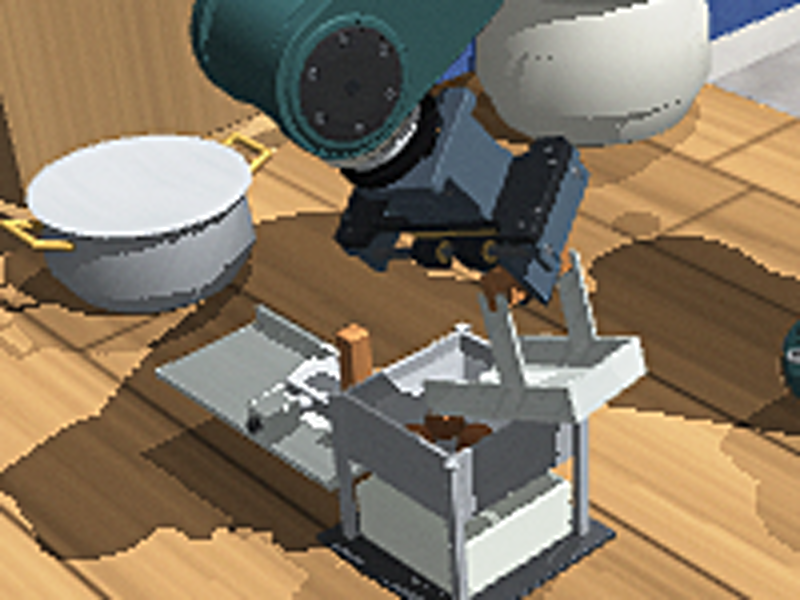

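View pics/w5.png

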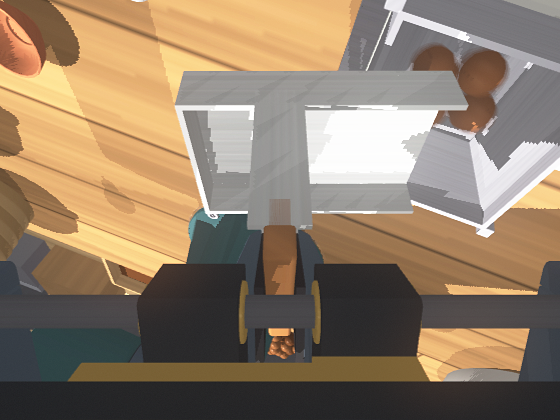

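The tray already looks empty: the nuts left at the 30° turn and are now brown in the hopper. I'll lift away, level the tray and count them.

```bash
python3 bgo.py "(.482,-.03,.33)" "(.54,.16,.28)"; python3 -m jog '[[[-0.02,-0.01,-0.02,0.05,1],[-0.03,-0.02,-0.03,0.12,1],[-0.03,-0.04,-0.03,0.2,1],[-0.02,-0.07,-0.03,0.28,1],[0.0,-0.1,-0.03,0.36,1],[0.02,-0.13,-0.03,0.44,1],[0.03,-0.16,-0.02,0.5,1],[0.03,-0.17,-0.02,0.52,1]]]';python3 pour.py|head -1; python3 - <<'E'
from h import *
a,_=snap("scene","scene6");b,_=snap("top","top6");b,_=snap("wrist","w6")
crop("scene6",150,60,350,210,4,"s6");crop("top6",300,180,440,285,5,"t6")
E
python3 bgo.py "(.5605,.226,.15)" "(.5605,.226,.097)"
```

```text
(.482,-.03,.33) [-0.0201 -0.0252 -0.0343]
(.54,.16,.28) [ 0.115  -0.1766 -0.006 ]
t: 18.37
ee_pos: [0.4717, 0.1294, 0.3187]
ee_rot: [3.126, 0.665, -0.229]
wrist_force: [-1.0, -0.1, -2.9]
finger_gap: 0.0121
phi now 0.2 bar [0.4832 0.127  0.3336]
(.5605,.226,.15) [ 0.1549 -0.1178  0.1119]
(.5605,.226,.097) [ 0.1875 -0.1183  0.1537]
```

View pics/s6.png

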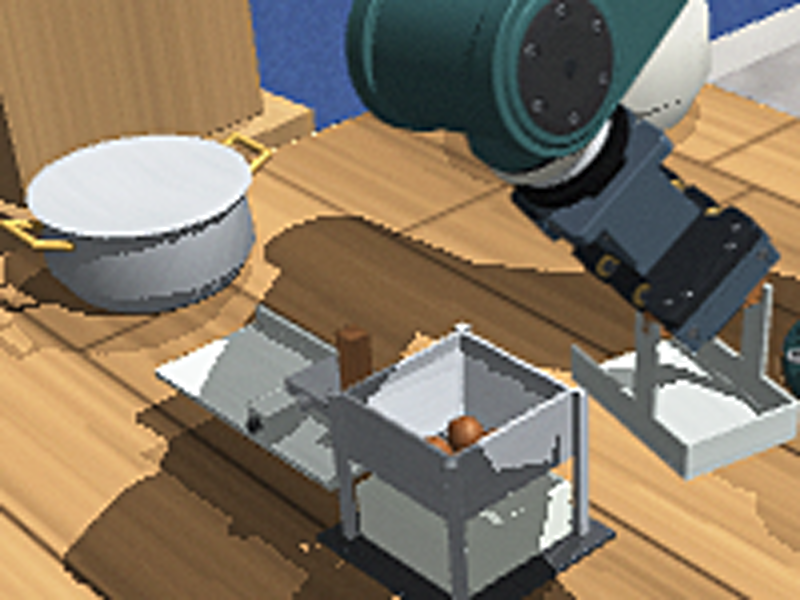

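View pics/t6.png

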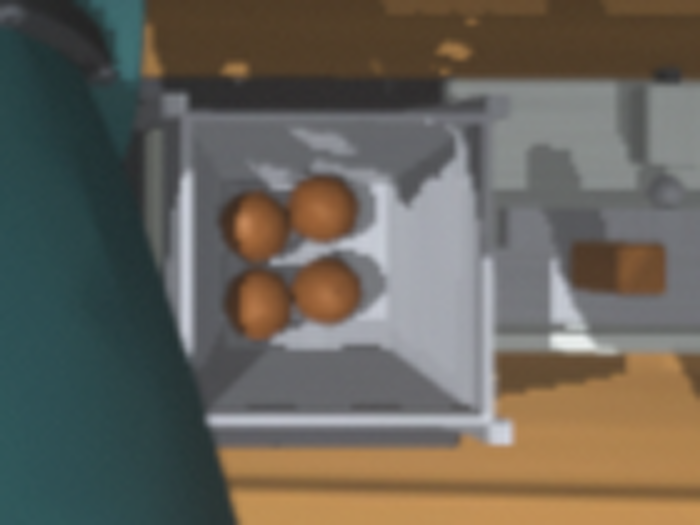

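View pics/w6.png

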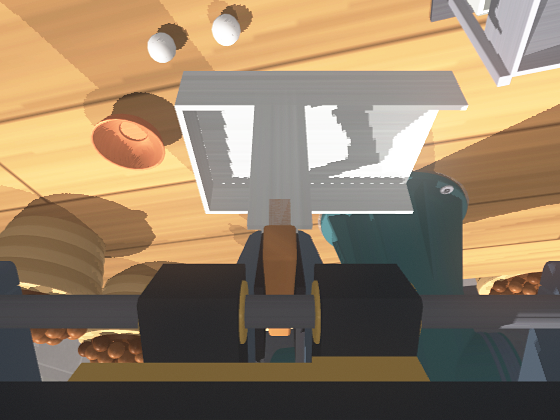

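All four walnuts sit on the shut gate in the hopper and the tray is empty. Next I return the tray to its original spot.

```bash
python3 -m jog '[[[0.02,-0.016,0.01,0,1],[0.045,-0.035,0.03,0,1],[0.07,-0.055,0.05,0,1],[0.095,-0.075,0.07,0,1],[0.12,-0.095,0.085,0,1],[0.14,-0.11,0.1,0,1],[0.155,-0.118,0.112,0,1],[0.155,-0.118,0.112,0,1]]]'; python3 bgo.py "(.5605,.226,.11)" "(.5605,.226,.0955)"
```

```text
t: 19.18
ee_pos: [0.5485, 0.2281, 0.131]
ee_rot: [3.126, 0.667, -0.225]
wrist_force: [-2.3, -0.9, -2.8]
finger_gap: 0.0114
(.5605,.226,.11) [ 0.0226 -0.0008  0.028 ]
(.5605,.226,.0955) [ 0.0316 -0.001   0.0394]
```

```bash
python3 -m jog '[[[0.008,0,0.01,0,1],[0.016,0,0.02,0,1],[0.023,-0.001,0.028,0,1],[0.027,-0.001,0.033,0,1],[0.029,-0.001,0.036,0,1],[0.031,-0.001,0.038,0,1],[0.031,-0.001,0.0385,0,1]]]';  python3 bgo.py "(.5605,.226,.0955)"
```

```text
t: 19.77
ee_pos: [0.5491, 0.228, 0.0827]
ee_rot: [3.126, 0.668, -0.225]
wrist_force: [-3.9, -3.9, 8.4]
finger_gap: 0.0119
(.5605,.226,.0955) [ 0.0011 -0.0003  0.0018]
```

```bash
python3 -m jog '[[[0,0,0,0,0.8],[0,0,0,0,0.6],[0,0,0,0,0.4],[0,0,0,0,0.4],[0,0,0,0,0.4],[0,0,0,0,0.4]]]';  python3 -m jog '[[[0,0,-0.01,0,0.4],[0,0,-0.025,0,0.4],[0,0,-0.05,0,0.4],[0,0,-0.08,0,0.4],[0,0,-0.11,0,0.4],[0,0,-0.14,0,0.4]]]'; python3 - <<'E'
from h import *
snap("wrist","w7");snap("scene","scene7")
E
```

```text
t: 20.27
ee_pos: [0.5491, 0.2281, 0.0828]
ee_rot: [3.126, 0.668, -0.225]
wrist_force: [0.6, -0.1, 1.0]
finger_gap: 0.0488
t: 20.77
ee_pos: [0.6358, 0.2104, 0.1953]
ee_rot: [3.127, 0.667, -0.225]
wrist_force: [0.3, 0.6, -0.1]
finger_gap: 0.0547
```

View pics/w7.png

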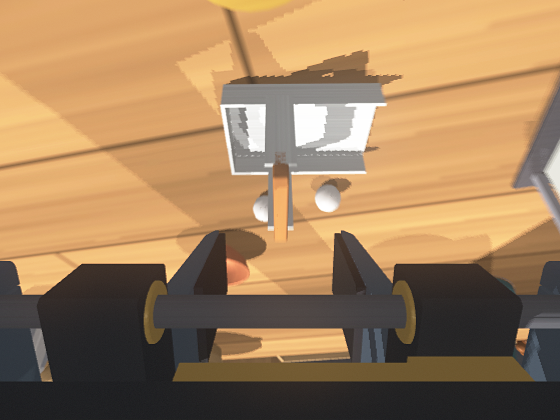

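View pics/scene7.png

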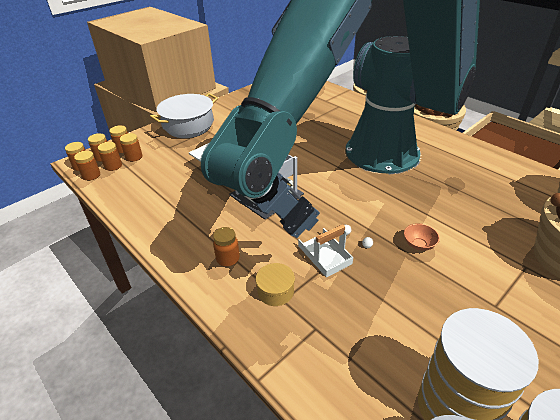

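```bash
python3 go.py .4937 -.249 .17 .2;python3 go.py .4937 -.249 .135 .1; python3 st.py
```

```text
TCP target [ 0.6024 -0.2716  0.3129] tool shift [-0.0142  0.4796 -0.1291] len 0.497
TCP target [ 0.5423 -0.2591  0.199 ] tool shift [ 0.0072  0.4793 -0.0014] len 0.479
[0.189 0.634 1.488 0.238 1.64  1.919] [ 3.13   0.66  -0.223]
[[ 0.77  -0.215 -0.601]
 [-0.175 -0.977  0.125]
 [-0.613  0.009 -0.79 ]]
inward in tool [-0.724  0.395  0.566] up [-0.613  0.009 -0.79 ] lean 37.84 leandir -0.205
```

```bash
python3 -m jog '[[[-0.015,0.01,-0.035,0,0.4],[-0.03,0.03,-0.07,0,0.4],[-0.04,0.06,-0.1,0,0.4],[-0.045,0.1,-0.125,0,0.4],[-0.045,0.14,-0.13,-0.03,0.4],[-0.04,0.18,-0.13,-0.06,0.4],[-0.035,0.22,-0.13,-0.1,0.4],[-0.03,0.26,-0.13,-0.15,0.4],[-0.02,0.3,-0.13,-0.2,0.4],[-0.015,0.34,-0.13,-0.25,0.4]]]'; python3 go.py .4937 -.249 .145 .17; python3 st.py
```

```text
t: 21.7
ee_pos: [0.6325, -0.1338, 0.3135]
ee_rot: [-2.961, 0.638, 0.093]
wrist_force: [0.6, -0.2, -0.0]
finger_gap: 0.0546
TCP target [ 0.5844 -0.2678  0.2643] tool shift [-0.0191  0.1405  0.0511] len 0.151
[-0.236  0.513  1.456 -0.02   1.833  1.303] [-2.961  0.638  0.093]
[[ 0.8   -0.016 -0.6  ]
 [ 0.074 -0.989  0.125]
 [-0.596 -0.144 -0.79 ]]
inward in tool [-0.76  -0.216  0.613] up [-0.596 -0.144 -0.79 ] lean 37.82 leandir -0.205
```

```bash
python3 -m jog '[[[-0.005,0.035,0.01,0,0.4],[-0.01,0.07,0.02,0,0.4],[-0.015,0.105,0.035,0,0.4],[-0.019,0.14,0.051,0,0.4],[-0.019,0.14,0.051,0,0.4],[-0.019,0.14,0.051,0,0.4]]]'; python3 - <<'E'
from h import *
im,c=snap("wrist","w8");snap("top","top8");crop("top8",300,160,520,290,3,"t8")
yd=np.array([-.026,1,0]);xd=np.array([1,.026,0]);D=np.array([.4904,-.119,0])
for z in(.15,.084): print(proj(c,D-.13*yd+[0,0,z]))
E
python3 go.py .4937 -.249 .14 .08;python3 go.py .4937 -.249 .136 0.0
```

```text
t: 22.2
ee_pos: [0.5836, -0.2687, 0.264]
ee_rot: [-2.96, 0.64, 0.09]
wrist_force: [0.2, 0.5, -0.4]
finger_gap: 0.0546
[277.7941318  196.81068374]
[287.32697911 146.49707164]
TCP target [ 0.5303 -0.2566  0.1882] tool shift [0.0029 0.0015 0.0948] len 0.095
TCP target [ 0.4823 -0.2466  0.121 ] tool shift [0.0052 0.0021 0.178 ] len 0.178
```

View pics/w8.png

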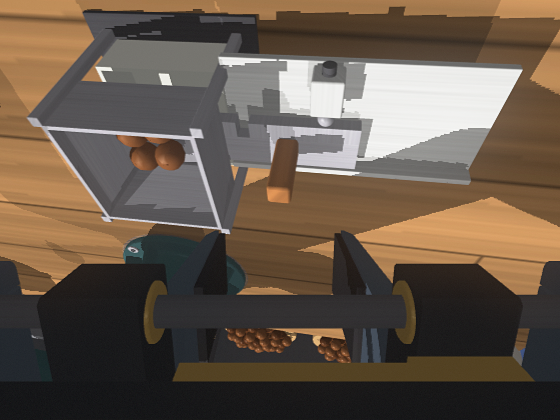

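View pics/t8.png

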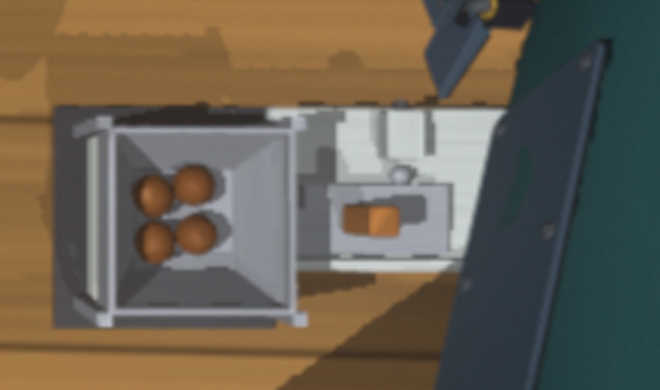

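```bash
python3 - <<'E'
from h import *
crop("w8",215,30,395,215,4,"w8c"); crop("top8",395,185,460,260,8,"t8c")
E
python3 -m jog '[[[0,0,0.03,0,0.4],[0.001,0,0.06,0,0.4],[0.003,0.001,0.09,0,0.4],[0.003,0.001,0.095,0,0.4],[0.003,0.001,0.095,0,0.4]]]'; python3 go.py .4937 -.249 .136 0.0
```

```text
t: 22.72
ee_pos: [0.53, -0.2549, 0.1879]
ee_rot: [-2.96, 0.639, 0.094]
wrist_force: [-0.9, -0.2, 0.5]
finger_gap: 0.0548
TCP target [ 0.4823 -0.2466  0.121 ] tool shift [0.0024 0.0022 0.0826] len 0.083
```

View pics/w8c.png

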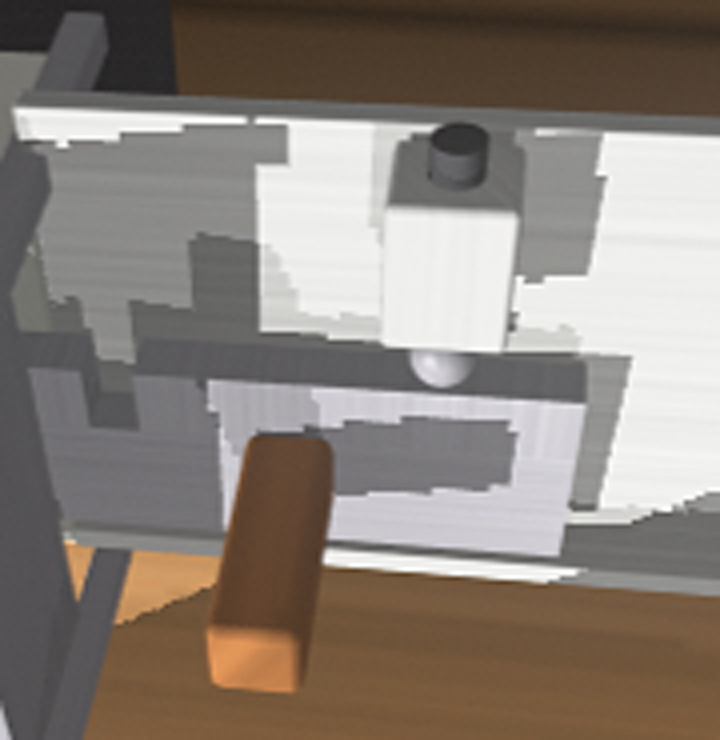

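View pics/t8c.png

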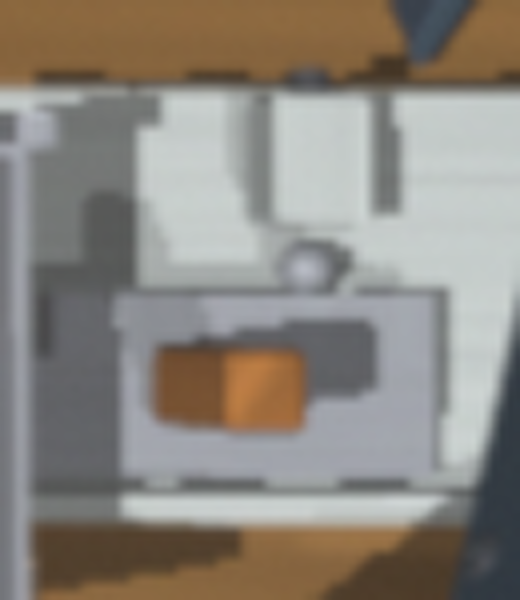

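```bash
python3 - <<'E'
from h import *
c=load("w8");ct=load("top8")
yd=np.array([-.026,1,0]);D=np.array([.4904,-.119,0])
def P(c,x,y,x0,y0,s,z): return unproj(c,((x+.5)/s-.5+x0,(y+.5)/s-.5+y0),z)
for n,q in dict(nl=(88,367,.082),nr=(137,373,.082),ball=(443,357,.078),post=(254,660,.150),blk1=(385,345,.094),blk2=(503,352,.094),gateend=(586,400,.082)).items():
    w=P(c,q[0],q[1],215,30,4,q[2]);print(n,w.round(4),"yd",((w-D)@yd).round(4))
for n,q in dict(ball=(308,268,.078),post=(264,390,.15),bl1=(272,222,.094),bl2=(370,225,.094),ge=(440,290,.082)).items():
    w=P(ct,q[0],q[1],395,185,8,q[2]);print("top",n,w.round(4),"yd",((w-D)@yd).round(4))
E
```

```text
nl [ 0.5194 -0.1988  0.082 ] yd -0.0806
nr [ 0.5188 -0.211   0.082 ] yd -0.0927
ball [ 0.5276 -0.2844  0.078 ] yd -0.1664
post [ 0.497  -0.2494  0.15  ] yd -0.1305
blk1 [ 0.5427 -0.2715  0.094 ] yd -0.1538
blk2 [ 0.5433 -0.2974  0.094 ] yd -0.1797
gateend [ 0.5216 -0.3187  0.082 ] yd -0.2005
top ball [ 0.5269 -0.285   0.078 ] yd -0.167
top post [ 0.4929 -0.2479  0.15  ] yd -0.129
top bl1 [ 0.5392 -0.2689  0.094 ] yd -0.1511
top bl2 [ 0.5391 -0.2966  0.094 ] yd -0.1788
top ge [ 0.5216 -0.3214  0.082 ] yd -0.2032
```

```bash
python3 -m jog '[[[0.002,0.002,0.02,0,0.4],[0.002,0.002,0.04,0,0.4],[0.002,0.002,0.06,0,0.4],[0.002,0.002,0.075,0,0.4],[0.002,0.002,0.083,0,0.4],[0.002,0.002,0.083,0,0.4]]]'; python3 - <<'E'
from h import *
snap("wrist","w9");snap("scene","scene9");crop("scene9",170,100,330,220,5,"s9")
E
```

```text
t: 23.22
ee_pos: [0.4823, -0.2463, 0.1213]
ee_rot: [-2.96, 0.639, 0.094]
wrist_force: [-0.6, 0.0, -0.8]
finger_gap: 0.055
```

View pics/w9.png

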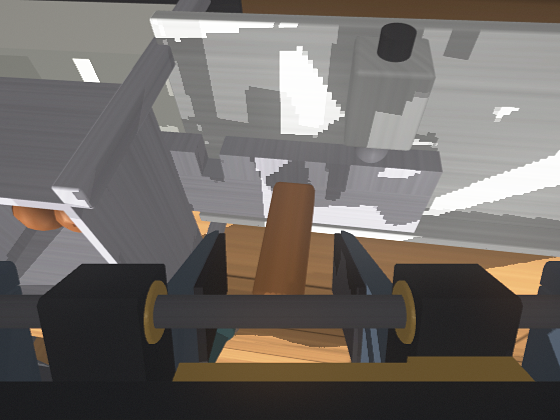

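View pics/s9.png

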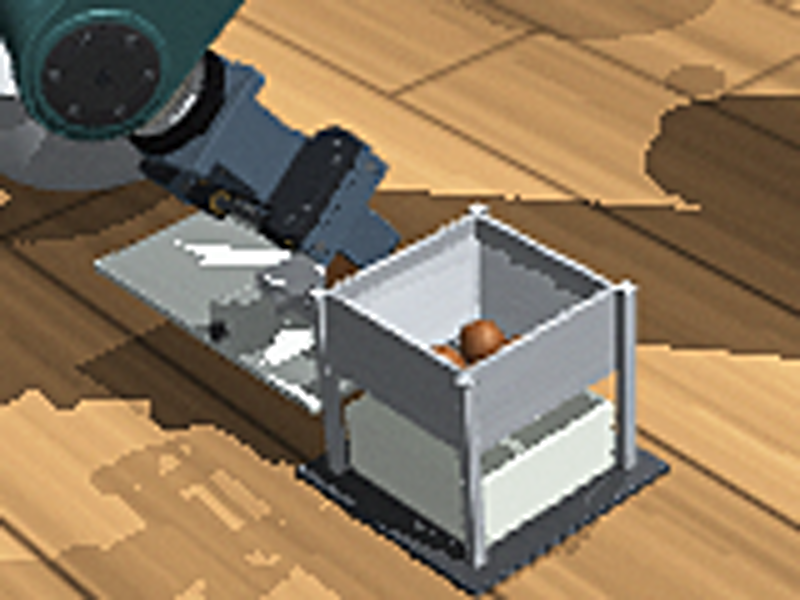

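The post stands between the fingers with no contact. Closing now.

```bash
python3 -m jog '[[[0,0,0,0,0.5],[0,0,0,0,0.6],[0,0,0,0,0.75],[0,0,0,0,1],[0,0,0,0,1],[0,0,0,0,1]]]' 40; python3 -m jog '[[[0,0,0,0,1],[0,0,0,0,1],[0,0,0,0,1]]]'; python3 st.py; python3 - <<'E'
from h import *
Rm=R.from_euler('xyz',r.observe()['ee_rot']).as_matrix()
for d in (.02,.06,.07,.08): print(d,(Rm.T@(d*np.array([.026,-1,0]))).round(4))
E
```

```text
t: 23.82
ee_pos: [0.4836, -0.2477, 0.1223]
ee_rot: [-2.964, 0.637, 0.092]
wrist_force: [0.3, -5.5, -1.5]
finger_gap: 0.0256
t: 24.07
ee_pos: [0.4836, -0.2478, 0.1223]
ee_rot: [-2.965, 0.637, 0.092]
wrist_force: [0.2, 0.1, -0.7]
finger_gap: 0.0256
[-0.443  0.566  1.769 -0.149  1.451  1.161] [-2.965  0.637  0.092]
[[ 0.8   -0.014 -0.599]
 [ 0.074 -0.99   0.121]
 [-0.595 -0.141 -0.791]]
inward in tool [-0.691 -0.412  0.593] up [-0.595 -0.141 -0.791] lean 37.7 leandir -0.2
0.02 [-0.0011  0.0198 -0.0027]
0.06 [-0.0032  0.0594 -0.0082]
0.07 [-0.0037  0.0693 -0.0096]
0.08 [-0.0043  0.0792 -0.011 ]
```

```bash
python3 -m jog '[[[0,0.004,-0.001,0,1],[-0.001,0.01,-0.001,0,1],[-0.001,0.016,-0.002,0,1],[-0.001,0.02,-0.003,0,1],[-0.001,0.02,-0.003,0,1]]]'; python3 -m jog '[[[0,0.01,-0.001,0,1],[-0.001,0.02,-0.003,0,1],[-0.002,0.03,-0.004,0,1],[-0.002,0.04,-0.005,0,1],[-0.002,0.046,-0.006,0,1],[-0.002,0.046,-0.006,0,1]]]'; python3 - <<'E'
from h import *
snap("wrist","w10")
E
```

```text
t: 24.48
ee_pos: [0.4841, -0.2677, 0.1223]
ee_rot: [-2.963, 0.638, 0.092]
wrist_force: [-0.5, 7.7, 0.3]
finger_gap: 0.0253
t: 24.98
ee_pos: [0.4851, -0.3141, 0.1222]
ee_rot: [-2.961, 0.639, 0.092]
wrist_force: [-2.1, 8.8, 7.5]
finger_gap: 0.0254
```

View pics/w10.png

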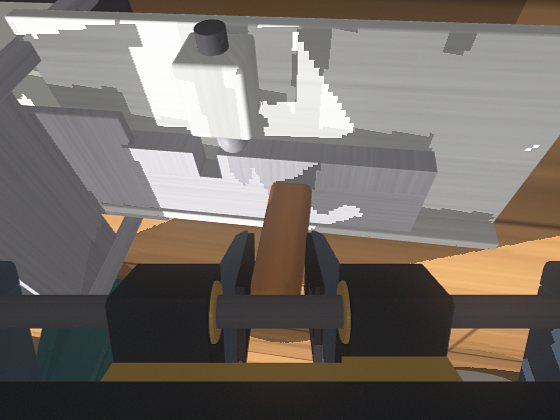

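The notch is still about 13 mm short of the ball, which fits the estimated 80 mm travel. I'll close in with small steps and watch the pull force.

```bash
python3 -m jog '[[[0,0.004,-0.0005,0,1],[0,0.008,-0.001,0,1],[0,0.008,-0.001,0,1]]]'|sed -n '2p;4p'; python3 -m jog '[[[0,0.001,0,0,1],[0,0.001,0,0,1]]]'|sed -n '2p;4p';python3 -m jog '[[[0,0.001,0,0,1],[0,0.001,0,0,1]]]'|sed -n '2p;4p';python3 -m jog '[[[0,0.001,0,0,1],[0,0.001,0,0,1]]]'|sed -n '2p;4p';python3 -m jog '[[[0,0.001,0,0,1],[0,0.001,0,0,1]]]'|sed -n '2p;4p';python3 -m jog '[[[0,0.001,0,0,1],[0,0.001,0,0,1]]]'|sed -n '2p;4p'; python3 - <<'E'
from h import *
snap("wrist","w11");crop("w11",150,90,330,230,4,"w11c")
E
```

```text
ee_pos: [0.4853, -0.3212, 0.1222]
wrist_force: [-2.9, 8.0, 5.9]
ee_pos: [0.4852, -0.3213, 0.1223]
wrist_force: [-1.1, 8.6, 4.3]
ee_pos: [0.4852, -0.3213, 0.1223]
wrist_force: [-0.5, 9.5, 3.9]
ee_pos: [0.4852, -0.3213, 0.1223]
wrist_force: [-1.0, 10.3, 4.0]
ee_pos: [0.4852, -0.3212, 0.1223]
wrist_force: [-1.0, 10.3, 3.3]
ee_pos: [0.4852, -0.3212, 0.1223]
wrist_force: [-0.2, 10.7, 2.9]
```

View pics/w11c.png

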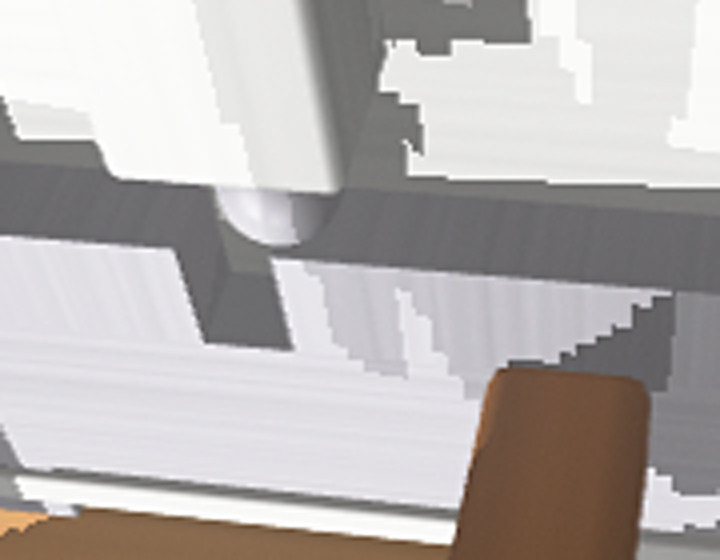

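```bash
python3 -m jog '[[[0,0.0025,0,0,1],[0,0.0025,0,0,1]]]'|sed -n '2p;4p'; python3 -m jog '[[[0,0.0025,0,0,1],[0,0.0025,0,0,1]]]'|sed -n '2p;4p';python3 -m jog '[[[0,0.0025,0,0,1],[0,0.0025,0,0,1]]]'|sed -n '2p;4p'; python3 - <<'E'
from h import *
snap("wrist","w12");crop("w12",150,90,330,230,4,"w12c")
E
```

```text
ee_pos: [0.4852, -0.3229, 0.1223]
wrist_force: [0.4, 9.3, 5.4]
ee_pos: [0.4853, -0.3247, 0.1223]
wrist_force: [-0.8, 8.4, 5.7]
ee_pos: [0.4853, -0.3267, 0.1223]
wrist_force: [-0.6, 7.1, 5.6]
```

View pics/w12c.png

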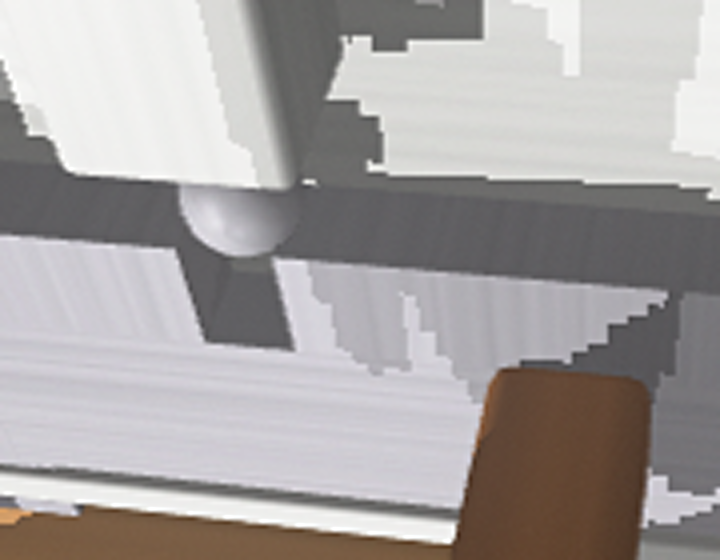

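```bash
cat > nb.py <<'E'
from h import *
import sys
f=sys.argv[1];a=[float(v) for v in sys.argv[2:8]]
c=load(f);yd=np.array([-.026,1,0]);D=np.array([.4904,-.119,0])
def P(x,y,z): return unproj(c,((x+.5)/4-.5+150,(y+.5)/4-.5+90),z)
for n,q in dict(nl=(a[0],a[1],.082),nr=(a[2],a[3],.082),ball=(a[4],a[5],.078)).items():
    w=P(*q);print(n,w.round(4),"yd",((w-D)@yd).round(4))
E
python3 nb.py w12 175 248 273 260 239 198; python3 nb.py w11 175 248 272 260 275 190
```

```text
nl [ 0.5192 -0.2757  0.082 ] yd -0.1575
nr [ 0.5188 -0.2889  0.082 ] yd -0.1706
ball [ 0.5254 -0.2844  0.078 ] yd -0.1663
nl [ 0.5192 -0.2704  0.082 ] yd -0.1521
nr [ 0.5188 -0.2833  0.082 ] yd -0.1651
ball [ 0.5273 -0.2841  0.078 ] yd -0.166
```

```bash
python3 -m jog '[[[0,0.002,0,0,1],[0,0.002,0,0,1],[0,0.002,0,0,1]]]'|sed -n '2p;4p'; python3 -m jog '[[[0,0.002,0,0,1],[0,0.002,0,0,1],[0,0.002,0,0,1]]]'|sed -n '2p;4p'; python3 - <<'E'
from h import *
snap("wrist","w13");crop("w13",150,90,330,230,4,"w13c")
E
```

```text
ee_pos: [0.4854, -0.3282, 0.1223]
wrist_force: [-1.4, 7.5, 5.5]
ee_pos: [0.4854, -0.329, 0.1223]
wrist_force: [-1.1, 11.0, 5.1]
```

View pics/w13c.png

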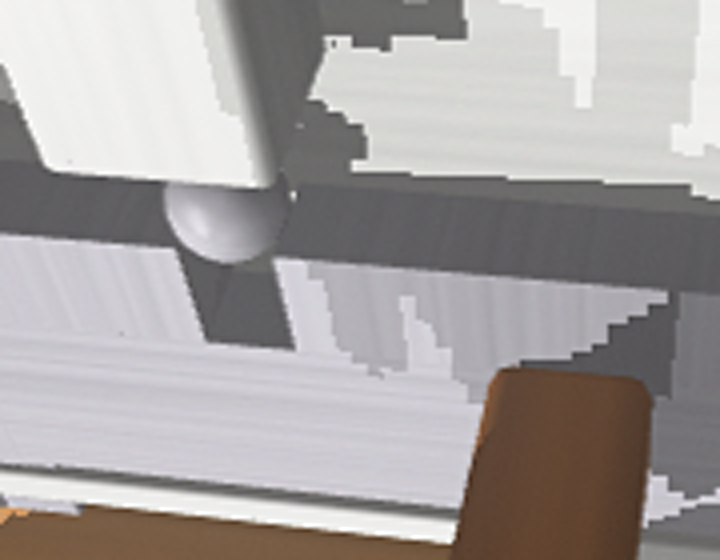

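```bash
python3 nb.py w13 177 249 275 260 226 204; python3 -m jog '[[[0,0.0012,0,0,1],[0,0.0012,0,0,1],[0,0.0012,0,0,1],[0,0.0012,0,0,1]]]'; python3 - <<'E'
from h import *
im,c=snap("wrist","w14");crop("w14",150,90,330,230,4,"w14c");snap("scene","scene14");crop("scene14",170,100,330,220,5,"s14");snap("top","top14");crop("top14",290,170,490,290,4,"t14")
E
```

```text
nl [ 0.519  -0.2781  0.082 ] yd -0.1599
nr [ 0.5188 -0.2913  0.082 ] yd -0.1731
ball [ 0.5241 -0.2846  0.078 ] yd -0.1665
t: 27.6
ee_pos: [0.4854, -0.329, 0.1223]
ee_rot: [-2.937, 0.645, 0.1]
wrist_force: [-0.9, 11.8, 4.0]
finger_gap: 0.0258
```

View pics/w14c.png

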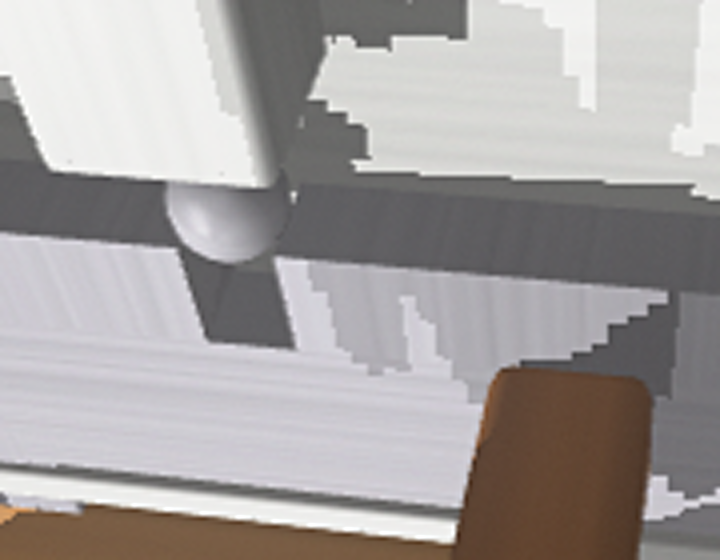

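View pics/s14.png

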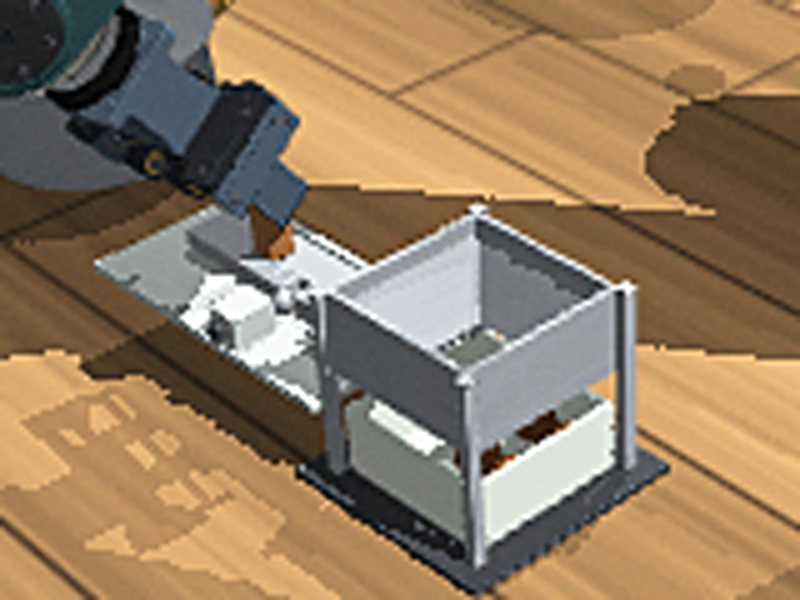

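View pics/t14.png

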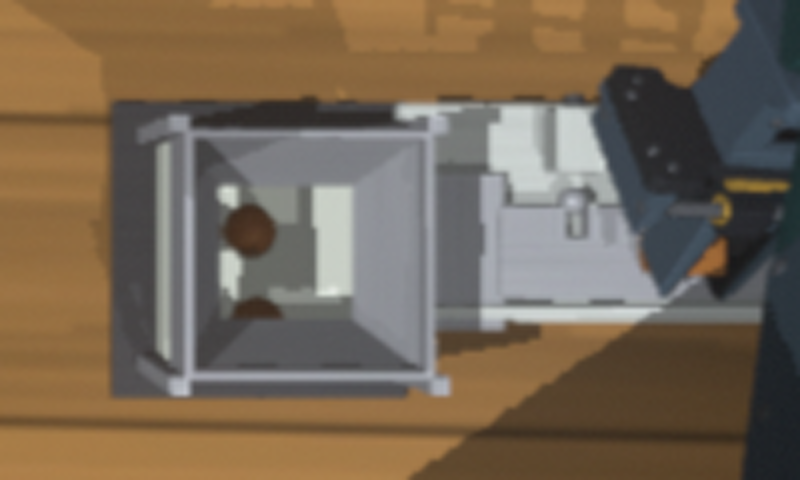

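```bash
python3 nb.py w14 178 248 276 260 228 203; python3 - <<'E'
from h import *
a=cv2.imread("pics/scene14.png");b=cv2.imread("pics/top14.png")
z=cv2.resize(a[165:225,240:310],(560,480),interpolation=cv2.INTER_CUBIC)
cv2.imwrite("pics/f14.png",np.vstack([cv2.resize(np.hstack([a,b]),(800,300)),cv2.resize(np.hstack([z[:300],z[180:]]),(800,214))]))
E
```

```text
nl [ 0.5191 -0.2781  0.082 ] yd -0.1599
nr [ 0.5187 -0.2913  0.082 ] yd -0.1731
ball [ 0.5242 -0.2847  0.078 ] yd -0.1666
```

View pics/f14.png

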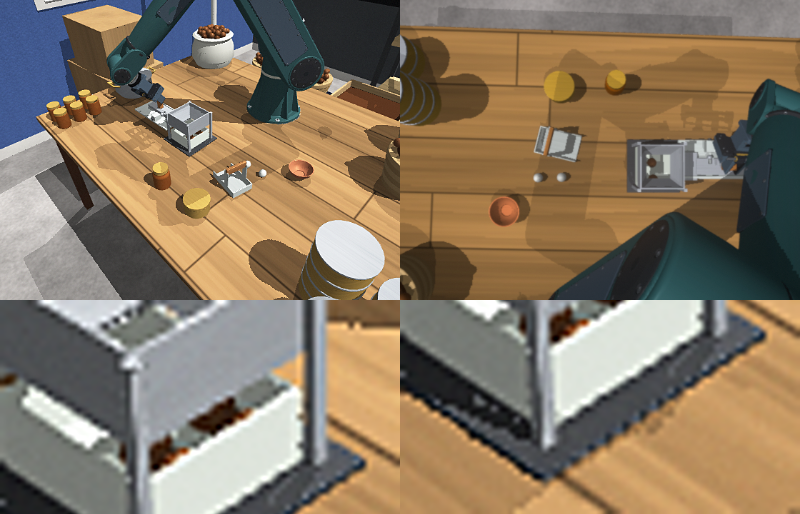

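The hopper is empty, there are nuts in the tub, no strays on the counter, and the notch matches the ball to about 0.1 mm. I'm handing in while holding the handle.

```bash
python3 - <<'E'
from station import r
import numpy as np
s=r.observe();print(round(s['t'],2),np.round(s['ee_pos'],4),np.round(s['wrist_force'],1),s['finger_gap'])
print(r.close_job())
E
```

```text
27.75 [ 0.4854 -0.329   0.1223] [-0.2 12.7  5.4] 0.02586150893755443
the job is handed in; nothing more can be done
None
```

The walnuts are tipped out and dispensed, and I handed the job in at 27.75 s, still gripping the gate's handle at the notch. One limit was exceeded along the way, so the job may be failed for it.

**What I did**
- **Tilting:** the jog interface can't tilt the tool. I pushed against joint 2's inner limit in short calls until the tool leaned about 38°.
- **Pouring:** I gripped the tray's bar and carried the tray level to the hopper. Turning about 30° around the leaning axis tipped it, and all four walnuts slid out onto the shut gate.
- **Tray:** I set it back empty on its original spot.
- **Gate:** I gripped the handle and pulled it about 81 mm. The pull eased from about 10.7 to 7 N as the ball dropped in, then rose to 11–12 N.

**Last checks**
- **Notch:** in the last wrist picture the notch and the ball are at 166.5 and 166.6 mm along the rail, against a tolerance of 2.5 mm. The hold did not move between the last readings.
- **Walnuts:** before the pull, the top picture showed all four in the hopper. Afterwards the hopper was empty, walnuts were visible in the tub, and none lay on the counter. Two show clearly from above and the side view shows brown in the tub. The hopper hides part of it, so I did not count all four there.
- **Bystanders:** the jar, the tin, the bowl and the white balls looked unmoved.

**What went wrong**
- **Wrist force:** at about 11.5 s, while getting the lean, one wrist-force reading was about 133 N (−111, 60, 43), above the 120 N limit. It came as joint 2 reached its limit and was gone by the next row. I think it was a jolt from the stop, but I did not rule out a brief touch against the robot's own base.
- **Early pour:** the walnuts left the tray sooner than planned, at a nominal 18° of tilt where I expected 25° or more. The spout was already over the hopper.

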